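# Reset the length stop of a tube-cutting jig and load the tube

### The job

Set the tube-cutting jig for the next cut: loosen the black clamp lever, slide the length stop until its pointer stands level with the line on the small brass index, and swing the lever back until the stop is clamped tight again. Then lay the thick brass tube in the vee, across the saw slot, with its end up against the stop, and let go of it. Leave the brass index and the other things on the bench where they are.

Things in the scene. Friction and masses are not known exactly. Their poses are not given: they have to be found in the camera images.
- cutting_jig: Bench jig for sawing tube to length, fixed: grey base 210 mm long (its y) and 78 mm wide (its x, -48 to +30 mm). Origin: middle of its length, on the bench; x roughly away from the robot, y roughly to the robot's left, z up. Along y it carries, from the front: an aluminium scale (top 27 mm above the bench), a bright steel vee, and a guide rail (x = +16 mm, 20 mm wide, top 30 mm) with a long brass strip let into it.
- vee_slot (a point): Point on the vee's line (jig x = -14 mm) at lip height, 32 mm above the bench, in the middle of the 3 mm saw slot that crosses the vee (jig y = -55 mm, near the right end); axes as the jig's. The 90-degree vee is 7.5 mm deep, its lips 15 mm apart, its blocks 26 mm wide over all, y from -103 to +100 mm. The tube lies in it with its axis 37.2 mm above the bench.
- stop (a joint): Travel of the length stop, m: 0 = stop face 30 mm from the slot's middle; grows along the jig's +y, away from the slot, to 0.062. The stop is a dark steel carriage, 32 mm (x) by 66 mm (y, from the stop face in +y), top 44 mm above the bench, with an arm 9 mm thick over the vee (top 57 mm). Loose it slides with about 5 N; clamped it holds fast (some 30 N).
- stop_face (a point): Middle of the stop's face (looking along the jig's -y, towards the saw slot), on the axis of the tube when it lies in the vee, 37.2 mm above the bench; axes as the jig's.
- stop_pointer (a point): The stop's pointer, a bright blade 3 mm wide at the front end of its arm, in the plane of the stop face, over the scale; axes as the jig's. It is level with the index when it has the same place along the jig's y as index_line.
- index_line (a point): Engraved line on top of the small brass index, a 9 mm wide rider on the scale, 30 mm above the bench, in front of the vee (jig x = -40.5 mm); axes as the jig's. It is stiff (20 N) and marks where the stop must be set.
- stop_knob (a point): Middle of the bright knurled finger knob on the stop: upright, 16 mm diameter from 60 to 80 mm above the bench, on a 10 mm neck, over the rail, 20 mm from the stop face in +y; the lever's hub stands 28 mm from it in +y.
- clamp_lever (a joint): Lever angle, rad: 0 = tight on its end stop, growing anticlockwise seen from above to 1.2, its loose end stop. Turns about lever_axis with about 0.12 N m (0.2 while clamping) and stays where it is left; the screw bites below about 0.45 and holds fully below 0.15. At 0 the lever points 0.3 rad clockwise of the jig's +y, at 1.2 it points 0.9 rad anticlockwise of +y (to the robot's side).
- lever_axis (a point): Point on the lever's upright axis, 66 mm above the bench, over the rail, 48 mm from the stop face in +y; it moves with the stop.
- lever_grip (a point): Place to take the lever: on its round black arm (11 mm thick, level here), 44 mm from the axis and 66 mm above the bench; the arm ends in a 13 mm ball 53 mm from the axis. Under the arm is free space down to the carriage top (44 mm) and the vee (32 mm).
- thick_tube: The tube to be cut: brass, 18 mm outside diameter, 85 mm long, about 70 g; origin at the middle of its axis, its y along the axis. It lies on the bench to the right of the jig.
- thin_tube: Thinner brass tube, 10 mm diameter and 100 mm long, near the front edge of the bench; origin at the middle of its axis. Not part of the job.
- loupe_1: Black eyeglass, 36 mm across and 31 mm high. Stays where it is.
- pocket_watch_1: Pocket watch lying on its back, 64 x 46 x 12 mm. Stays where it is.
- brass_wheel_1: Brass clock wheel, 34 mm across, 11 mm high. Stays where it is.
- oil_cup_1: Small red-brown wooden cup, 30 mm across, 20 mm high. Stays where it is.
- staking_block: Round steel block with holes, 42 mm across, 20 mm high. Stays where it is.

How it is judged:
On the way, in this order (a step that is already met when the one before it is completed fails the run):
1. the clamp lever is loosened (value of joint clamp_lever above 0.6 rad), for 0.1 s.
2. the loose stop has been slid until its pointer is within 3 mm of the index line (value of joint clamp_lever above 0.45 rad and y of stop_pointer in the frame of index_line between -0.003 and 0.003 m), for 0.2 s.
At the end, for the whole second after the job is handed in: The stop's pointer is within 3 mm of the index line along the jig, the lever is clamped (below 0.15 rad), and the thick tube lies at rest down in the vee (axis within 3 mm sideways, 2.5 mm in height, 0.06 rad in direction) with its end touching the stop or no more than 3 mm from it (y of stop_pointer in the frame of index_line between -0.003 and 0.003 m and value of joint clamp_lever below 0.15 rad and y of thick_tube in the frame of stop_face between -0.0455 and -0.041 m and x of thick_tube in the frame of stop_face between -0.003 and 0.003 m and z of thick_tube in the frame of stop_face between -0.0025 and 0.0025 m and angle between the y axis of thick_tube and the y axis of cutting_jig, either way round below 0.06 rad and linear speed of thick_tube below 0.01 m/s).
It fails at once if the brass index is shifted by more than 2 mm (distance of index_line from where it was at the start of the episode above 0.002 m).
It fails at once if one of the bystanders (thin tube, eyeglass, watch, wheel, cup, steel block) is pushed more than 30 mm (distance of any of thin_tube, loupe_1, pocket_watch_1, brass_wheel_1, oil_cup_1, staking_block from where it was at the start of the episode above 0.03 m).
It also fails if it takes over 72 s, if anything falls off the work surface, if the arm or the gripper's body presses on something with over 40 N, if the wrist force passes 120 N, or if a joint passes its speed limit or range.

### The arm

A 6-joint arm with a two-finger parallel gripper is mounted at the origin on a cart in front of the work surface, level with it; the furniture and walls round the work are solid. World frame = base frame: x ahead of the robot, y to its left, z up, the work surface at z = 0. Lengths are in m, angles in rad, forces in N, time in s.
With the tool pointing down it reaches from about 0.3 to 0.875 m from the base axis. Payload 6.4 kg.
Tool frame: the origin (TCP) lies between the finger pads; the fingertips stand 11 mm ahead of it and the grasp point (between the pads) lies 8 mm behind it; z points along the fingers, y is the direction in which the jaws open and shut (so a half turn about z gives the same grasp; the last joint's range is limited). The gripper opens to 88 mm and grips with 3 to 60 N. Pads are 18 mm wide; open, the fingers measure 123 mm over their backs; the gripper's body (75 mm by 187 mm) begins 45 mm behind the grasp point.
Start: joints at [1.128, 0.181, 1.607, -0, 1.354, -0.206], TCP at [0.135, 0.559, 0.215] pointing down, gripper open.
Joint ranges: [-2.99, 2.99], [-0.89, 2.07], [0.3, 2.58], [-1.14, 4.28], [0, 2.63], [-3.12, 3.12]. Speed limits (rad/s): [2.57, 2.57, 3.01, 3.14, 3.14, 3.14].

### API

Orientations are given as a unit quaternion [x, y, z, w].
In Python, from workcell import observe, camera, calibration, sign_off gives the robot as it stands.
- The arm moves only by the shell command python3 -m crank 'ROWS' [OPENING] [FORCE]. ROWS is JSON, a list of rows, each an object of numbers: "tx", "ty", "tz": the shift along the tool's x, y, z in cm; "spin": the turn about the tool's z in degrees. In form: [{"tx": .., "ty": .., "tz": .., "spin": ..}, ...]. A call has 1 to 5 rows; each row is the pose to reach, as a shift and turn from the pose commanded when the call began, along the tool's axes at that moment; what a row does not reach only later rows make up. A row lasts 1/12 s, in which the tool goes at most 41.7 mm and 7.16 degrees, less where a joint would pass 70% of its speed; a pose out of reach is approached as far as the arm can. A call with a gripper value outside its range is refused whole. OPENING is the gripper command: -1 is fully open, 1 is shut, values between are in proportion, set as the call begins (- or left out, the last holds). The fingers move at their own pace and stop on an object; FORCE is the grip in N (left out, the last holds). Time passes only in rows, so rows that repeat a pose let the fingers close. It gives the time, the measured TCP pose, the force and the opening at its end, in the units of the state.
- observe(): the state, without advancing time (a new reading comes with each control period).
- camera(name): name is "side" or "top" or "wrist"; returns the picture (420x560x3 uint8, red, green, blue); there is no depth.
- calibration(name): a dict with "mtx" (3x3 intrinsics, pixels), "position" and "orientation" of the camera in the world. Camera axes: x right, y up, looking along -z (the intrinsics and any distortion apply to the point x, -y, -z); pixel columns grow to the right and rows downward; lengths in m; the calibration is good to about 2 mm. A picture is of the moment at which its call begins: read the wrist's pose just before it. calibration takes no time and is no camera call; for the wrist camera it gives the pose at the moment of the call.
- sign_off(): hands the job in, once; it reports no verdict.
The state is a dict: "clock": time; "joint_positions": joint angles; "joint_velocities": joint speeds; "effort": joint torques, N m; "tool_pos": TCP position; "tcp_rot": TCP orientation; "force": force on the tool from outside, world axes, zero at the start; "ft_torque": the same for the moment, N m; "opening": finger opening in m.
Only numpy, scipy, OpenCV 4.12 (cv2) and the standard library are available. Lean on these libraries where they do the work, as an engineer would, in place of code of your own. Each camera call takes 0.05 s, during which the arm holds its last target.

## Working session

There is one attempt and no reset: what is moved stays moved. The work goes in short steps, Python scripts to look and compute and a shell command to move; the robot and the scene stay as the last step left them, time stands still between calls to the robot, and variables do not carry over. Pictures are saved under pics/ and viewed, and the job is handed in when it is done.

```bash
ls; mkdir -p pics
python3 - <<'E'
from workcell import *
import cv2
print(observe())
for n in ["top","side","wrist"]:
    c=calibration(n); print(n,c)
    cv2.imwrite(f"pics/{n}0.png",camera(n)[:,:,::-1])
E
```

```text
pics
{'clock': 0.0, 'joint_positions': array([ 1.12770606e+00,  1.81528170e-01,  1.60798777e+00,  1.30532948e-05,
        1.35381726e+00, -2.06285629e-01]), 'joint_velocities': array([-2.21698327e-04, -2.58794825e-03, -1.04984390e-03, -3.67685955e-05,
       -1.69652439e-03,  2.09424340e-04]), 'effort': array([-1.88873156e-05, -4.33870590e+01, -3.41849256e+01,  7.02217477e-02,
        3.86042695e-02, -1.51891518e-04]), 'tool_pos': array([0.13461333, 0.55843132, 0.2144272 ]), 'tcp_rot': array([ 1.18127220e-01,  9.92998088e-01, -8.22767901e-04, -2.83667631e-04]), 'force': array([-0.41693066,  0.74101167,  0.42033693]), 'ft_torque': array([-0.00077531, -0.03070307, -0.03244231]), 'opening': 0.08854464875195257}
top {'mtx': array([[473.11669996,   0.        , 282.43755401],
       [  0.        , 473.11669996, 210.32990089],
       [  0.        ,   0.        ,   1.        ]]), 'position': array([0.32144805, 0.12627358, 1.1297659 ]), 'orientation': array([-0.03690968,  0.02050518,  0.70790962, -0.70503985])}
side {'mtx': array([[405.83016997,   0.        , 282.95661682],
       [  0.        , 405.83016997, 203.60860432],
       [  0.        ,   0.        ,   1.        ]]), 'position': array([ 0.20198802, -0.52202862,  0.67177719]), 'orientation': array([ 0.41574744, -0.06634875, -0.1356327 ,  0.89685878])}
wrist {'mtx': array([[325.83051251,   0.        , 280.54451343],
       [  0.        , 325.83051251, 210.69358503],
       [  0.        ,   0.        ,   1.        ]]), 'position': array([0.06467851, 0.57620923, 0.38382525]), 'orientation': array([-0.11193927, -0.0861261 ,  0.6127549 ,  0.77754957])}
```

View pics/top0.png

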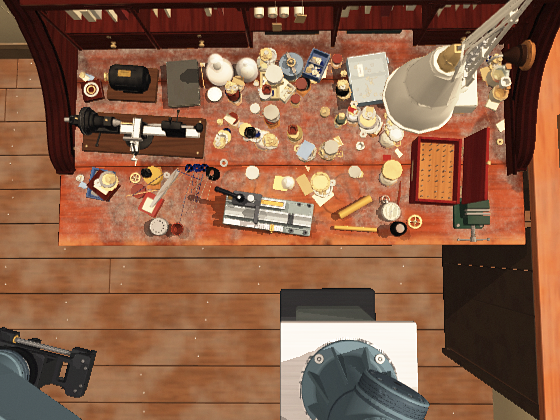

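View pics/side0.png

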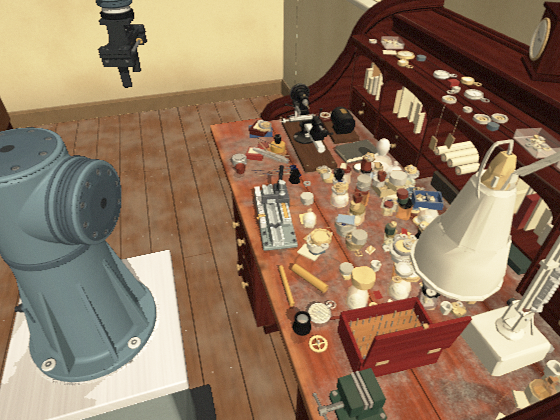

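View pics/wrist0.png

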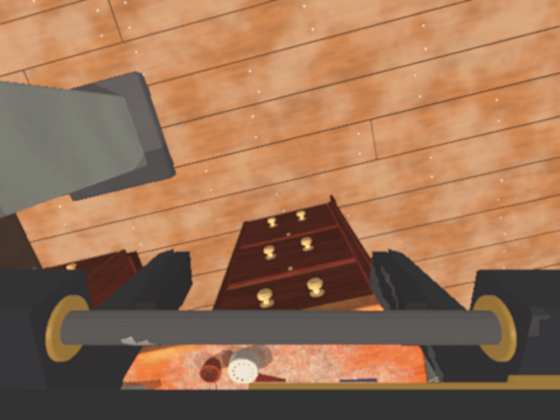

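The top view shows the jig around (268,213), the lever's ball at about (222,190), the thick tube at (355,207), and the thin tube and black loupe at (355,229) and (398,229). I'll zoom in.

```bash
cat > h.py <<'E'
import numpy as np, cv2
from scipy.spatial.transform import Rotation as R
from workcell import *
def ray(c,u,v,z):
    K=c['mtx']; d=np.array([(u-K[0,2])/K[0,0],-(v-K[1,2])/K[1,1],-1])
    w=R.from_quat(c['orientation']).apply(d); p=np.array(c['position'])
    return p+w*(z-p[2])/w[2]
def proj(c,P):
    q=R.from_quat(c['orientation']).inv().apply(np.atleast_2d(P)-c['position'])
    K=c['mtx']; return np.c_[K[0,2]+K[0,0]*q[:,0]/-q[:,2],K[1,2]-K[1,1]*q[:,1]/-q[:,2]]
def jig(o,yaw,P):
    return R.from_euler('z',yaw).apply(np.atleast_2d(P))+[o[0],o[1],0]
E
python3 - <<'E'
import cv2
a=cv2.imread('pics/top0.png')
cv2.imwrite('pics/top0z.png',cv2.resize(a[175:250,205:425],None,fx=3.6,fy=3.6,interpolation=cv2.INTER_CUBIC))
cv2.imwrite('pics/top0j.png',cv2.resize(a[180:245,210:325],None,fx=6.9,fy=6.9,interpolation=cv2.INTER_CUBIC))
a=cv2.imread('pics/side0.png')
cv2.imwrite('pics/side0z.png',cv2.resize(a[160:350,225:345],None,fx=3.1,fy=3.1,interpolation=cv2.INTER_CUBIC))
E
```

```text
(no output)
```

View pics/top0j.png

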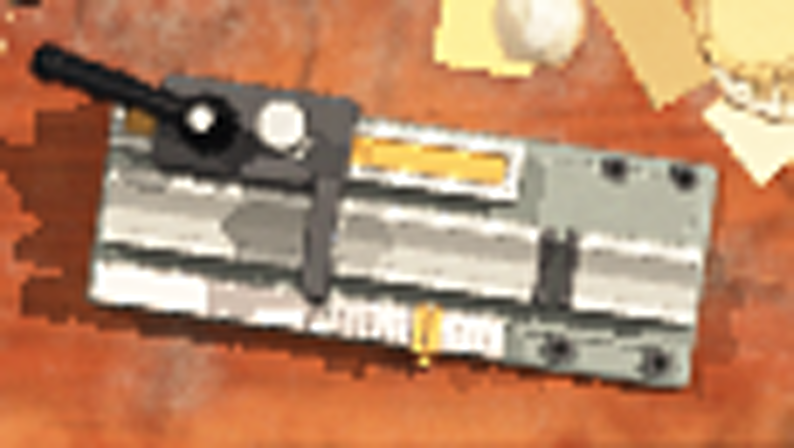

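View pics/top0z.png

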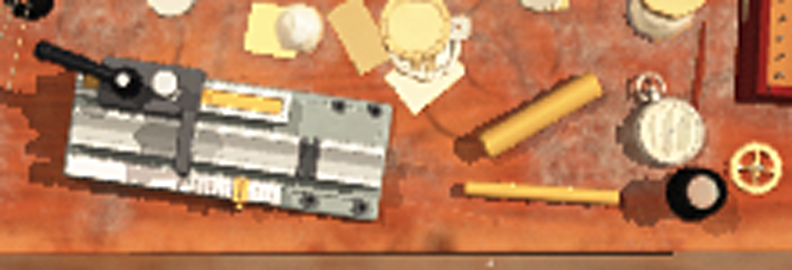

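View pics/side0z.png

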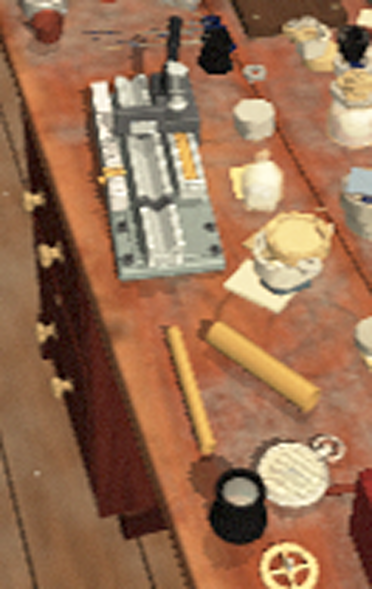

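```bash
cat > fit0.py <<'E'
from h import *
from scipy.optimize import least_squares
c=calibration('top')
def px(x,y): return np.array([210+(x+.5)/6.9-.5,180+(y+.5)/6.9-.5])
obs=[((.030,-.105,.016),px(716,165)),((-.048,-.105,.016),px(688,386)),((-.048,.105,.016),px(90,302)),
((-.014,-.055,.032),px(558,270)),((-.014,-.103,.032),px(692,292)),((-.014,.100,.032),px(105,222))]
def f(p):
    s=p[3]; r=[]
    P=[o[0] for o in obs]+[(.016,-.055+.03+s+.02,.08),(.016,-.055+.03+s+.048,.074),(-.0405,p[4],.030)]
    U=[o[1] for o in obs]+[px(281,122),px(202,118),px(427,328)]
    return (proj(c,jig(p[:2],p[2],P))-U).ravel()
r=least_squares(f,[.3,.15,-.1,.04,-.02]); print(r.x, np.round(r.fun.reshape(-1,2),2))
p=r.x
for n,q in dict(face=(-.014,-.025+p[3],.0372),knob=(.016,-.005+p[3],.07),axis=(.016,.023+p[3],.066),idx=(-.0405,p[4],.03),slot=(-.014,-.055,.032)).items(): print(n,jig(p[:2],p[2],q)[0].round(4))
print('stop target',p[4]+.025)
lb=px(48,60); print('lever ball',ray(c,*lb,.066))
ends=[(205+x/3.6,175+y/3.6) for x,y in [(487,147),(597,84),(466,190),(618,197)]]
for e in ends: print(ray(c,*e,.009))
E
python3 fit0.py
```

```text
[ 0.41317839  0.185877   -0.13711279  0.04347277 -0.01406992] [[ 0.5  -0.22]
 [ 0.29  0.52]
 [-1.22  0.87]
 [-0.1  -0.23]
 [ 0.98 -0.69]
 [-0.24 -2.03]
 [ 0.22  1.05]
 [-0.4   0.29]
 [-0.05  0.37]]
face [0.4018 0.2061 0.0372]
knob [0.4343 0.2218 0.07  ]
axis [0.4381 0.2495 0.066 ]
idx [0.3711 0.1775 0.03  ]
slot [0.3918 0.1333 0.032 ]
stop target 0.010930081547752895
lever ball [0.45915643 0.30050287 0.066     ]
[0.39898369 0.01517802 0.009     ]
[ 0.44024473 -0.05764953  0.009     ]
[0.37074485 0.02930147 0.009     ]
[ 0.36574542 -0.06999605  0.009     ]
```

```bash
cat > d.py <<'E'
# usage: d.py x y z yaw(rad of tool y)  -> tx ty tz (cm) spin(deg)
from h import *; import sys
o=observe(); M=R.from_quat(o['tcp_rot']).as_matrix()
x,y,z,yaw=map(float,sys.argv[1:5])
d=M.T@(np.array([x,y,z])-o['tool_pos'])*100
cur=np.arctan2(M[1,1],M[0,1]); s=(-(yaw-cur)+np.pi/2)%np.pi-np.pi/2
s2=np.degrees(-(yaw-cur)); print('t',d.round(2),'spin',round(s2,1),'or half',round(np.degrees(s),1),'clock',round(o['clock'],2),'pos',o['tool_pos'].round(4),'yaw',round(cur,3),'F',o['force'].round(1),'open',round(o['opening'],4),'tilt',M[:,2].round(3), 'q6',o['joint_positions'][5].round(2))
E
python3 d.py .4567 .2894 .2 -.437
```

```text
t [-37.62 -18.61   1.48] spin 101.5 or half -78.5 clock 0.15 pos [0.1347 0.5586 0.2146] yaw 1.334 F [-0.3  0.2 -0.1] open 0.0882 tilt [-0.001 -0.001 -1.   ] q6 -0.21
```

```bash
python3 -m crank '[{"tx":-3.7,"ty":-1.85,"tz":0,"spin":7},{"tx":-7.4,"ty":-3.7,"tz":0,"spin":14},{"tx":-11.1,"ty":-5.5,"tz":0,"spin":21},{"tx":-14.8,"ty":-7.4,"tz":0,"spin":28},{"tx":-18.5,"ty":-9.2,"tz":0,"spin":35}]' -1; python3 d.py .4567 .2894 .2 -.437
```

```text
clock: 0.57
tool_pos: [0.2939, 0.4246, 0.2151]
tcp_rot: [0.414, 0.91, -0.0, -0.0]
force: [0.5, 1.2, 0.2]
opening: 0.0882
t [-20.89   3.37   1.51] spin 66.2 or half 66.2 clock 0.57 pos [0.2939 0.4246 0.2151] yaw 0.718 F [0.5 1.2 0.2] open 0.0882 tilt [-0. -0. -1.] q6 0.02
```

```bash
python3 -m crank '[{"tx":-3.8,"ty":0.6,"tz":0.2,"spin":7},{"tx":-7.6,"ty":1.2,"tz":0.2,"spin":14},{"tx":-11.4,"ty":1.8,"tz":0.2,"spin":21},{"tx":-15.2,"ty":2.4,"tz":0.2,"spin":28},{"tx":-19,"ty":3,"tz":0.2,"spin":35}]' 0.4; python3 d.py .4567 .2894 .2 -.437
python3 - <<'E'
from h import *
c=calibration('wrist'); o=observe(); print(ray(c,280,210,0),ray(c,280,100,0),ray(c,280,300,0),c['position'],o['tool_pos'])
cv2.imwrite("pics/w1.png",camera('wrist')[:,:,::-1])
E
```

```text
clock: 0.98
tool_pos: [0.4424, 0.302, 0.2132]
tcp_rot: [0.669, 0.744, -0.0, -0.0]
force: [0.2, 1.1, 0.0]
opening: 0.057
t [-1.4   1.29  1.32] spin 31.1 or half 31.1 clock 0.98 pos [0.4424 0.302  0.2132] yaw 0.106 F [0.2 1.1 0. ] open 0.057 tilt [-0.  0. -1.] q6 0.27
[0.44577483 0.26358395 0.        ] [0.43229206 0.39028956 0.        ] [0.45895975 0.13967758 0.        ] [0.43454843 0.37402174 0.38247039] [0.4424296  0.3019846  0.21319434]
```

View pics/w1.png

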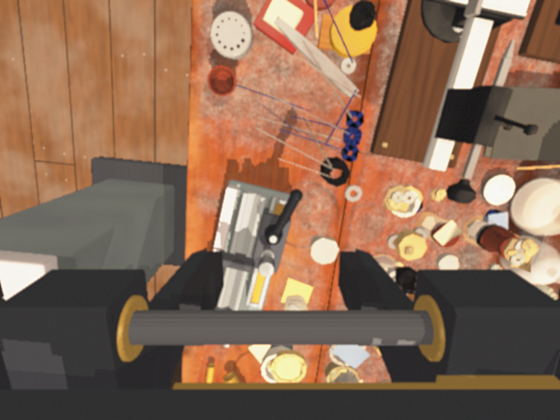

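The wrist view shows the lever ball at about (296,195), the hub at (272,238) and the knob at (266,268). The base's left corners are near (227,181) and (300,192).

Run:
```python
from h import *
c=calibration('wrist')
a=cv2.imread('pics/w1.png'); cv2.imwrite('pics/w1z.png',cv2.resize(a[170:315,200:320],None,fx=4,fy=4,interpolation=cv2.INTER_CUBIC))
for u,v,z in [(296,195,.066),(272,238,.074),(266,268,.08)]: print(ray(c,u,v,z))
```

```text
[0.4638607  0.29502279 0.066     ]
[0.4439128 0.2501624 0.074    ]
[0.44060131 0.21930907 0.08      ]
```

View pics/w1z.png

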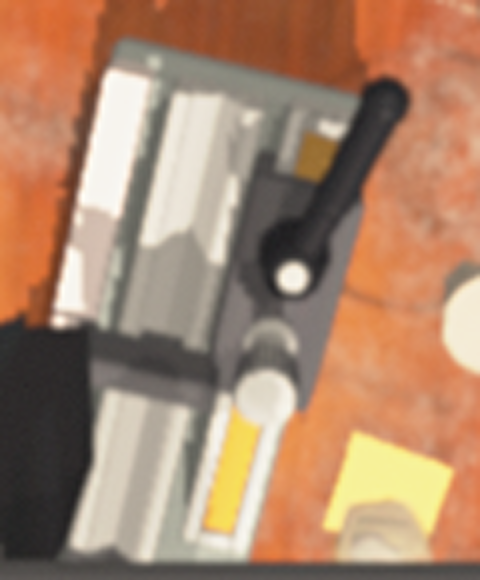

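```bash
python3 d.py .4582 .2898 .110 -.437; python3 -m crank '[{"tx":-1.2,"ty":1.45,"tz":1,"spin":7},{"tx":-1.2,"ty":1.45,"tz":4,"spin":14},{"tx":-1.2,"ty":1.45,"tz":7,"spin":21},{"tx":-1.2,"ty":1.45,"tz":10,"spin":28},{"tx":-1.2,"ty":1.45,"tz":10.3,"spin":31}]' 0.4; python3 d.py .4582 .2898 .058 -.437
```

```text
t [-0.86  0.94 10.34] spin 30.5 or half 30.5 clock 1.03 pos [0.4477 0.2978 0.2133] yaw 0.095 F [ 3.6 -3.3  0.5] open 0.0531 tilt [ 0.003 -0.003 -1.   ] q6 0.27
clock: 1.45
tool_pos: [0.4531, 0.2916, 0.1043]
tcp_rot: [0.843, 0.538, -0.005, -0.001]
force: [-1.2, -1.5, 0.1]
opening: 0.0267
t [0.08 0.57 4.63] spin 0.1 or half 0.1 clock 1.45 pos [0.4531 0.2916 0.1043] yaw -0.435 F [-1.2 -1.5  0.1] open 0.0267 tilt [-0.009 -0.003 -1.   ] q6 0.79
```

```bash
python3 -m crank '[{"tx":0,"ty":0,"tz":0,"spin":0},{"tx":0,"ty":0,"tz":0,"spin":0}]'; python3 d.py .4582 .2898 .058 -.437;  python3 - <<'E'
from h import *
print(calibration('wrist')['position'])
cv2.imwrite("pics/w2.png",camera('wrist')[:,:,::-1])
cv2.imwrite("pics/s2.png",cv2.resize(camera('side')[130:310,210:370,::-1],None,fx=3.3,fy=3.3))
E
```

```text
clock: 1.62
tool_pos: [0.4569, 0.2933, 0.1101]
tcp_rot: [0.841, 0.542, -0.0, -0.0]
force: [0.0, -0.9, 0.2]
opening: 0.0263
t [-0.27  0.26  5.21] spin 0.6 or half 0.6 clock 1.62 pos [0.4569 0.2933 0.1101] yaw -0.426 F [ 0.  -0.9  0.2] open 0.0263 tilt [-0.001 -0.    -1.   ] q6 0.78
[0.48644054 0.35938081 0.27937016]
```

View pics/w2.png

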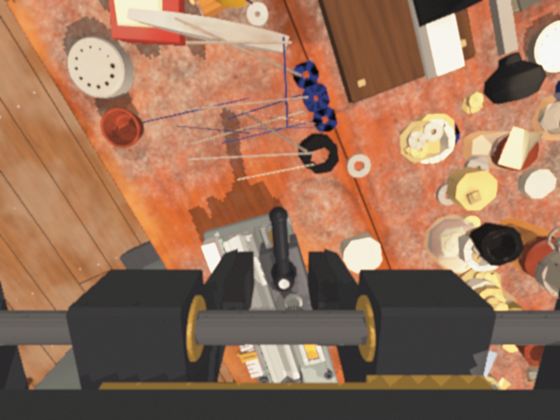

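View pics/s2.png

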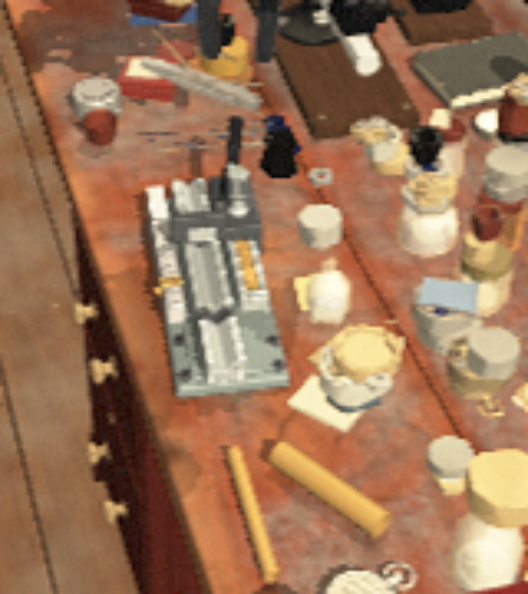

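```bash
python3 - <<'E'
from h import *
c=calibration('wrist')
for u,v,z in [(279,215,.07),(362,252,.02),(362,252,.04),(284,284,.075)]: print(ray(c,u,v,z))
E
python3 d.py .4582 .2898 .058 -.437
```

```text
[0.46006395 0.30126111 0.07      ]
[0.50522504 0.22714617 0.02      ]
[0.5038299  0.23730008 0.04      ]
[0.44284926 0.25497552 0.075     ]
t [-0.35  0.18  5.35] spin 0.6 or half 0.6 clock 1.72 pos [0.4579 0.2937 0.1115] yaw -0.427 F [-0.2  0.   0.1] open 0.0266 tilt [ 0.002  0.001 -1.   ] q6 0.78
```

```bash
python3 -m crank '[{"tx":0,"ty":0.1,"tz":2,"spin":0},{"tx":-0.1,"ty":0.1,"tz":3.8,"spin":0},{"tx":-0.1,"ty":0.1,"tz":5.3,"spin":0},{"tx":-0.1,"ty":0.1,"tz":5.3,"spin":0}]' 0.4 15; python3 -m crank '[{"tx":0,"ty":0,"tz":0,"spin":0},{"tx":0,"ty":0,"tz":0,"spin":0},{"tx":0,"ty":0,"tz":0,"spin":0},{"tx":0,"ty":0,"tz":0,"spin":0}]' 1 8;python3 d.py .459 .292 .058 -.437
```

```text
clock: 2.05
tool_pos: [0.4563, 0.2915, 0.0558]
tcp_rot: [0.841, 0.541, -0.001, -0.0]
force: [-0.5, -1.2, 0.2]
opening: 0.0261
clock: 2.38
tool_pos: [0.4586, 0.2924, 0.0587]
tcp_rot: [0.841, 0.541, 0.001, 0.0]
force: [-0.2, 0.4, 0.6]
opening: 0.002
t [-0.02  0.05  0.07] spin 0.5 or half 0.5 clock 2.38 pos [0.4586 0.2924 0.0587] yaw -0.429 F [-0.2  0.4  0.6] open 0.002 tilt [ 0.002  0.001 -1.   ] q6 0.78
```

Fingers shut to 2 mm, so there is nothing between them. I'll look.

Run:
```python
from h import *
cv2.imwrite("pics/w3.png",camera('wrist')[:,:,::-1])
cv2.imwrite("pics/s3.png",cv2.resize(camera('side')[130:270,210:350,::-1],None,fx=4,fy=4))
```

```text
(no output)
```

View pics/w3.png

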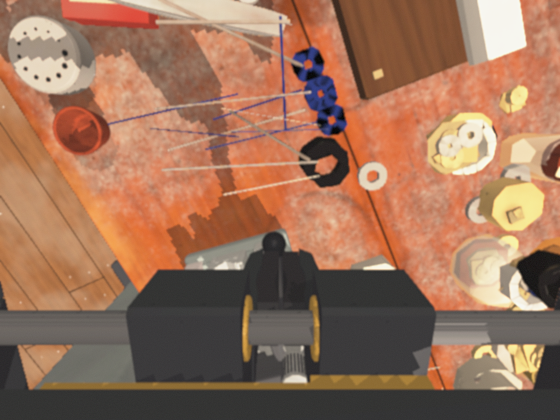

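View pics/s3.png

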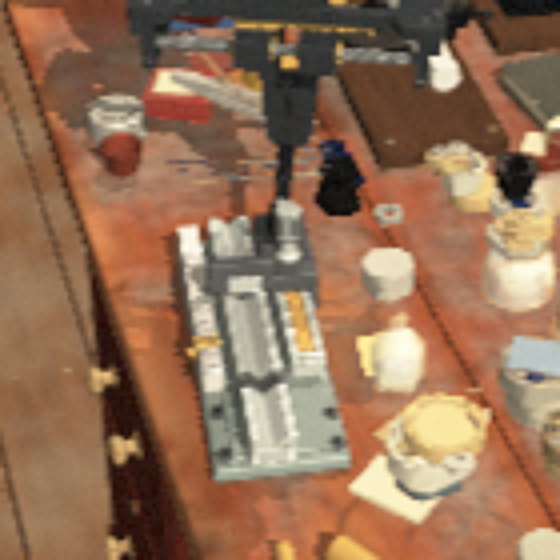

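Run:
```python
from h import *
c=calibration('wrist');o=observe(); p=o['tool_pos']
M=R.from_quat(o['tcp_rot']).as_matrix()
print(o['opening'],o['force'],p)
for n in['wrist','side']:
    c=calibration(n)
    print(n,proj(c,[p, p+M[:,2]*.011, p+M[:,2]*.011+M[:,0]*.009,p-M[:,2]*.008+M[:,0]*.009,[.441+.053*np.cos(1.134),.252+.053*np.sin(1.134),.066],[.441,.252,.074]]).round(1))
a=cv2.imread('pics/w3.png'); cv2.imwrite('pics/w3z.png',cv2.resize(a[200:400,200:360],None,fx=3,fy=3,interpolation=cv2.INTER_CUBIC))
```

```text
0.00047947271987039246 [-0.84308501  0.38712499  0.39303571] [0.45815343 0.29217654 0.05819933]
wrist [[280.9 249.8]
 [280.9 242.4]
 [280.9 228.1]
 [281.  240. ]
 [283.9 239.3]
 [283.  334.4]]
side [[282.  171.7]
 [282.  175.2]
 [282.5 173.1]
 [282.5 167.2]
 [283.1 167.2]
 [280.3 176.8]]
```

View pics/w3z.png

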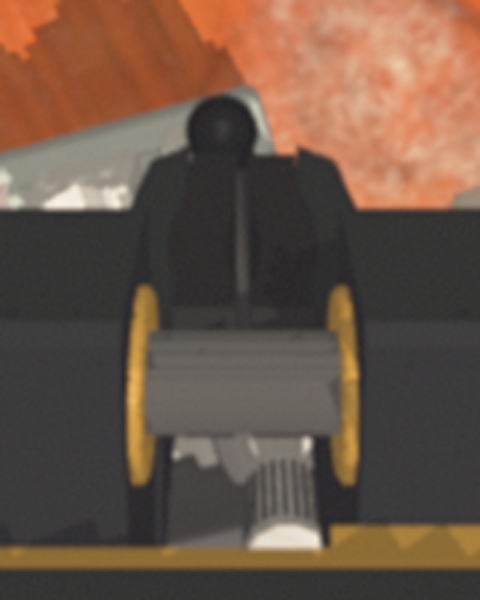

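```bash
python3 - <<'E'
from h import *
c=calibration('wrist');o=observe()
p=o['tool_pos'];M=R.from_quat(o['tcp_rot']).as_matrix()
print('ball',ray(c,274,243,.066))
for z in [.047,.06,.07,.08,.09,.1]:
  for x in (0,.009): print(z,x,proj(c,[p[0]+M[0,0]*x,p[1]+M[1,0]*x,z]).round(1))
E
python3 -m crank '[{"tx":0,"ty":0,"tz":-2,"spin":0},{"tx":0,"ty":0,"tz":-4,"spin":0},{"tx":0,"ty":0,"tz":-5,"spin":0},{"tx":0,"ty":0,"tz":-5,"spin":0},{"tx":0,"ty":0,"tz":-5,"spin":0}]'
python3 - <<'E'
from h import *
cv2.imwrite("pics/w4.png",cv2.resize(camera('wrist')[150:400,180:400,::-1],None,fx=2.4,fy=2.4))
cv2.imwrite("pics/s4.png",cv2.resize(camera('side')[130:270,210:350,::-1],None,fx=4,fy=4))
E
```

```text
ball [0.45776587 0.30028051 0.066     ]
0.047 0 [[280.9 242.3]]
0.047 0.009 [[280.9 228. ]]
0.06 0 [[280.9 251.1]]
0.06 0.009 [[281.  235.8]]
0.07 0 [[281.  258.6]]
0.07 0.009 [[281.  242.7]]
0.08 0 [[281.1 267.1]]
0.08 0.009 [[281.1 250.3]]
0.09 0 [[281.2 276.6]]
0.09 0.009 [[281.2 258.9]]
0.1 0 [[281.3 287.4]]
0.1 0.009 [[281.3 268.7]]
clock: 2.9
tool_pos: [0.458, 0.2921, 0.1077]
tcp_rot: [0.841, 0.54, 0.001, 0.0]
force: [0.4, -0.7, -0.5]
opening: 0.0006
```

View pics/w4.png

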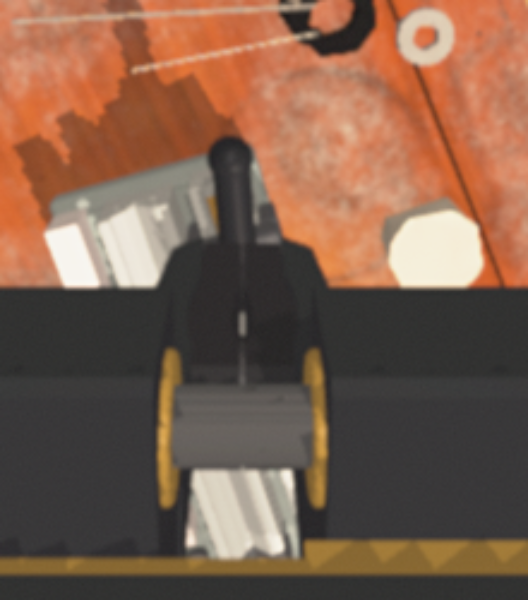

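View pics/s4.png

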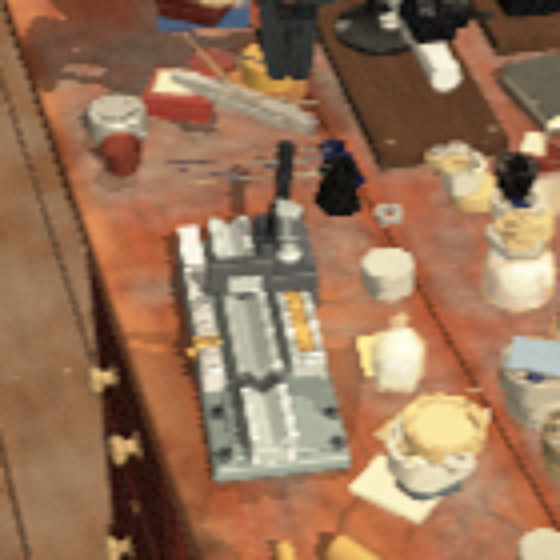

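Run:
```python
from h import *
o=observe();p=o['tool_pos'];M=R.from_quat(o['tcp_rot']).as_matrix()
c=calibration('side')
for dz in [-.011,0,.011,.02,.03]: print(dz,proj(c,p+[0,0,dz]).round(1), ((proj(c,p+[0,0,dz])-[210,130])*4).round(0))
for n,f in (('side','s4'),):
  im=camera('side'); cv2.imwrite('pics/s5.png',cv2.resize(im[110:200,240:330,::-1],None,fx=6.5,fy=6.5,interpolation=cv2.INTER_CUBIC))
im=camera('wrist'); cv2.imwrite('pics/w5.png',cv2.resize(cv2.convertScaleAbs(im[190:330,210:350,::-1],alpha=2.5,beta=20),None,fx=4.2,fy=4.2,interpolation=cv2.INTER_CUBIC))
```

```text
-0.011 [[281.7 159.9]] [[287. 120.]]
0 [[281.7 156.3]] [[287. 105.]]
0.011 [[281.7 152.6]] [[287.  90.]]
0.02 [[281.8 149.5]] [[287.  78.]]
0.03 [[281.8 146. ]] [[287.  64.]]
```

View pics/s5.png

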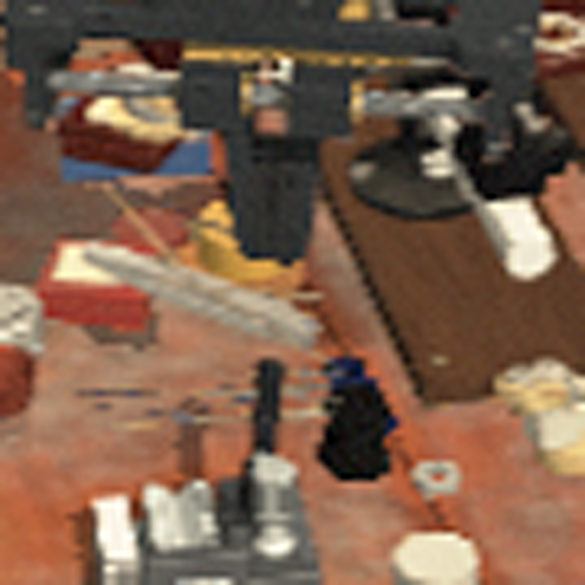

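View pics/w5.png

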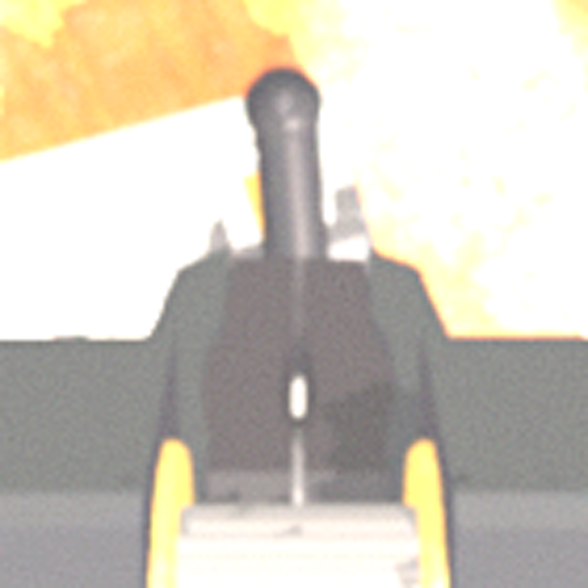

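Run:
```python
from h import *
p=np.array([0.1346,0.5584,0.2144])
c=calibration('side')
for dz in [-.011,0,.011,.02,.03,.05]: print(dz,proj(c,p+[0,0,dz]).round(1),proj(c,p+[0.2345*.044,.972*.044,dz]).round(1),proj(c,p-[0.2345*.044,.972*.044,-dz]).round(1))
a=cv2.imread('pics/side0.png'); cv2.imwrite('pics/s0g.png',cv2.resize(a[0:110,70:180],None,fx=5,fy=5,interpolation=cv2.INTER_CUBIC))
a=cv2.imread('pics/top0.png'); cv2.imwrite('pics/t0g.png',cv2.resize(a[310:420,0:130],None,fx=5,fy=5,interpolation=cv2.INTER_CUBIC))
c=calibration('top')
for dz in [-.011,0,.03]: print(dz,proj(c,p+[0,0,dz]).round(1),proj(c,p+[0.2345*.044,.972*.044,dz]).round(1),proj(c,p-[0.2345*.044,.972*.044,-dz]).round(1))
```

```text
-0.011 [[135.6  91.4]] [[139.   84.4]] [[132.   98.8]]
0 [[134.6  87.4]] [[138.1  80.5]] [[130.9  94.8]]
0.011 [[133.6  83.4]] [[137.1  76.6]] [[129.9  90.7]]
0.02 [[132.8  80.1]] [[136.4  73.3]] [[129.1  87.3]]
0.03 [[131.9  76.4]] [[135.5  69.7]] [[128.1  83.5]]
0.05 [[130.1  68.8]] [[133.8  62.2]] [[126.2  75.8]]
-0.011 [[ 71.2 346.2]] [[ 49.6 340.7]] [[ 92.9 351.6]]
0 [[ 68.5 347.3]] [[ 46.7 341.8]] [[ 90.4 352.9]]
0.03 [[ 60.8 350.7]] [[ 38.3 345. ]] [[ 83.5 356.4]]
```

View pics/s0g.png

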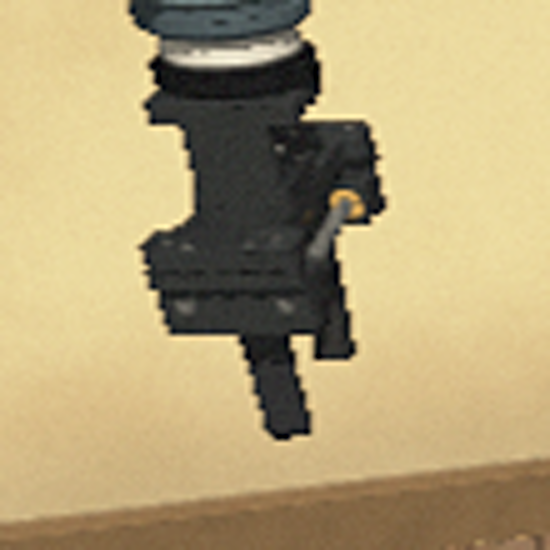

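View pics/t0g.png

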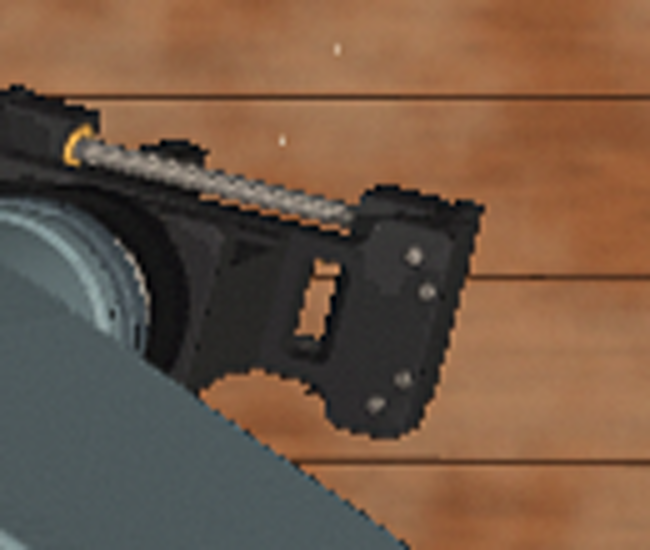

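The fingertips look about 20 mm above the reported TCP height, not 11 mm below it. The side view, the wrist view and the empty grasp all agree on this. I'll go down in stages and watch the force.

```bash
python3 -m crank '[{"tx":0,"ty":0,"tz":0,"spin":0},{"tx":0,"ty":0,"tz":0,"spin":0},{"tx":0,"ty":0,"tz":2,"spin":0},{"tx":0,"ty":0,"tz":4,"spin":0},{"tx":0,"ty":0,"tz":5,"spin":0}]' 0.4; python3 -m crank '[{"tx":0,"ty":0,"tz":0.6,"spin":0},{"tx":0,"ty":0,"tz":1.2,"spin":0},{"tx":0,"ty":0,"tz":1.7,"spin":0},{"tx":0,"ty":0,"tz":2.2,"spin":0},{"tx":0,"ty":0,"tz":2.5,"spin":0}]'; python3 -m crank '[{"tx":0,"ty":0,"tz":0.1,"spin":0},{"tx":0,"ty":0,"tz":0.1,"spin":0},{"tx":0,"ty":0,"tz":0.1,"spin":0},{"tx":0,"ty":0,"tz":0.1,"spin":0}]' 1 8;python3 d.py .459 .292 .03 -.437
```

```text
clock: 3.52
tool_pos: [0.4563, 0.2914, 0.0551]
tcp_rot: [0.841, 0.54, -0.001, -0.0]
force: [-0.4, 0.1, -0.3]
opening: 0.0261
clock: 3.93
tool_pos: [0.4578, 0.292, 0.0322]
tcp_rot: [0.841, 0.54, 0.0, 0.0]
force: [-0.0, 0.2, -0.3]
opening: 0.0261
clock: 4.27
tool_pos: [0.457, 0.2923, 0.0312]
tcp_rot: [0.841, 0.541, -0.0, -0.0]
force: [-2.6, 4.4, -1.8]
opening: 0.0119
t [0.05 0.2  0.12] spin 0.5 or half 0.5 clock 4.27 pos [0.457  0.2923 0.0312] yaw -0.429 F [-2.6  4.4 -1.8] open 0.0119 tilt [-0.001  0.001 -1.   ] q6 0.78
```

```bash
python3 -m crank '[{"tx":-0.03,"ty":-0.53,"tz":0,"spin":-7},{"tx":-0.13,"ty":-1.06,"tz":0,"spin":-14},{"tx":-0.29,"ty":-1.57,"tz":0,"spin":-21},{"tx":-0.51,"ty":-2.05,"tz":0,"spin":-28},{"tx":-0.79,"ty":-2.51,"tz":0,"spin":-35}]'; python3 d.py .44 .252 .03 0.2
```

```text
clock: 4.68
tool_pos: [0.4318, 0.295, 0.0313]
tcp_rot: [0.638, 0.77, 0.0, 0.001]
force: [2.0, -0.6, -5.3]
opening: 0.012
t [-4.38  0.    0.13] spin -0.7 or half -0.7 clock 4.68 pos [0.4318 0.295  0.0313] yaw 0.188 F [ 2.  -0.6 -5.3] open 0.012 tilt [ 0.001 -0.    -1.   ] q6 0.18
```

```bash
python3 -m crank '[{"tx":-0.03,"ty":-0.53,"tz":0,"spin":-7},{"tx":-0.13,"ty":-1.06,"tz":0,"spin":-14},{"tx":-0.29,"ty":-1.57,"tz":0,"spin":-21},{"tx":-0.45,"ty":-1.92,"tz":0,"spin":-26},{"tx":-0.45,"ty":-1.92,"tz":0,"spin":-26}]'; python3 d.py .44 .252 .03 0.2
```

```text
clock: 5.1
tool_pos: [0.4128, 0.2868, 0.0312]
tcp_rot: [0.449, 0.893, -0.0, -0.0]
force: [-2.2, -0.5, -3.2]
opening: 0.0117
t [-4.42  0.11  0.12] spin 25.2 or half 25.2 clock 5.1 pos [0.4128 0.2868 0.0312] yaw 0.639 F [-2.2 -0.5 -3.2] open 0.0117 tilt [-0.001 -0.001 -1.   ] q6 -0.27
```

```bash
python3 -m crank '[{"tx":0,"ty":0,"tz":0,"spin":0},{"tx":0,"ty":0,"tz":0,"spin":0},{"tx":0,"ty":0,"tz":-2,"spin":0},{"tx":0,"ty":0,"tz":-6,"spin":0},{"tx":0,"ty":0,"tz":-10,"spin":0}]' 0.4;  python3 d.py .42 .34 .2 -.137
```

```text
clock: 5.52
tool_pos: [0.4127, 0.2867, 0.1317]
tcp_rot: [0.452, 0.892, -0.001, -0.001]
force: [1.7, 0.7, 1.5]
opening: 0.0269
t [ 3.87  3.72 -6.84] spin 44.1 or half 44.1 clock 5.52 pos [0.4127 0.2867 0.1317] yaw 0.633 F [1.7 0.7 1.5] open 0.0269 tilt [-0.003 -0.001 -1.   ] q6 -0.26
```

```bash
python3 -m crank '[{"tx":1,"ty":1,"tz":-2,"spin":7},{"tx":2,"ty":2,"tz":-4,"spin":14},{"tx":3.9,"ty":3.7,"tz":-6,"spin":21},{"tx":3.9,"ty":3.7,"tz":-6.8,"spin":28},{"tx":3.9,"ty":3.7,"tz":-6.8,"spin":35}]'; python3 -m crank '[{"tx":0,"ty":0,"tz":0,"spin":7},{"tx":0,"ty":0,"tz":0,"spin":9},{"tx":0,"ty":0,"tz":0,"spin":9},{"tx":0,"ty":0,"tz":0,"spin":9}]';  python3 d.py .42 .34 .2 -.137
python3 - <<'E'
from h import *
import json
c=calibration('wrist'); json.dump({k:np.array(v).tolist() for k,v in c.items()},open('w6.json','w'))
im=camera('wrist'); cv2.imwrite('pics/w6.png',im[:,:,::-1])
cv2.imwrite('pics/w6z.png',cv2.resize(im[200:350,180:340,::-1],None,fx=4,fy=4,interpolation=cv2.INTER_CUBIC))
E
```

```text
clock: 5.93
tool_pos: [0.4223, 0.3426, 0.203]
tcp_rot: [0.701, 0.714, 0.003, 0.001]
force: [-0.4, -0.8, 0.1]
opening: 0.0264
clock: 6.27
tool_pos: [0.4205, 0.3407, 0.1997]
tcp_rot: [0.752, 0.659, 0.0, 0.0]
force: [-1.3, -0.6, 0.7]
opening: 0.0266
t [-0.08 -0.04 -0.03] spin 0.3 or half 0.3 clock 6.27 pos [0.4205 0.3407 0.1997] yaw -0.132 F [-1.3 -0.6  0.7] open 0.0266 tilt [ 0.001  0.    -1.   ] q6 0.59
```

View pics/w6.png

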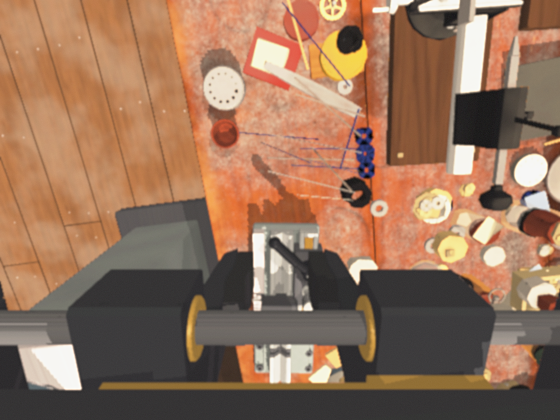

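View pics/w6z.png

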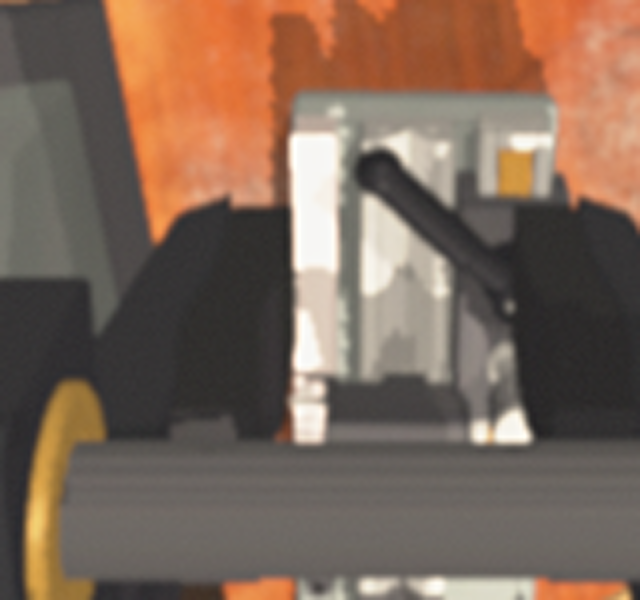

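```bash
python3 d.py .437 .222 .14 3.004; python3 -m crank '[{"tx":-2,"ty":0,"tz":0,"spin":-7},{"tx":-4,"ty":0.2,"tz":0,"spin":-14},{"tx":-7,"ty":0.3,"tz":0,"spin":-21},{"tx":-10,"ty":0.3,"tz":0,"spin":-28},{"tx":-11.5,"ty":0.3,"tz":0,"spin":-35}]' 0;  python3 d.py .437 .222 .14 3.004
```

```text
t [-11.55   3.2    5.96] spin -179.7 or half 0.3 clock 6.32 pos [0.4204 0.3407 0.1996] yaw -0.132 F [ 0.3 -0.3  0.3] open 0.0263 tilt [ 0.001  0.    -1.   ] q6 0.59
clock: 6.73
tool_pos: [0.4075, 0.224, 0.1992]
tcp_rot: [0.517, 0.856, -0.0, 0.0]
force: [0.4, -0.7, 0.3]
opening: 0.0442
t [-1.55  2.52  5.92] spin -144.3 or half 35.7 clock 6.73 pos [0.4075 0.224  0.1992] yaw 0.485 F [ 0.4 -0.7  0.3] open 0.0442 tilt [-0.    -0.001 -1.   ] q6 -0.24
```

```bash
python3 -m crank '[{"tx":0,"ty":0,"tz":1,"spin":-7},{"tx":0,"ty":0,"tz":2,"spin":-14},{"tx":0,"ty":0,"tz":3,"spin":-21},{"tx":0,"ty":0,"tz":4,"spin":-28},{"tx":0,"ty":0,"tz":5,"spin":-35}]';python3 -m crank '[{"tx":0,"ty":0,"tz":0,"spin":-7},{"tx":0,"ty":0,"tz":0,"spin":-14},{"tx":0,"ty":0,"tz":0,"spin":-21},{"tx":0,"ty":0,"tz":0,"spin":-28},{"tx":0,"ty":0,"tz":0,"spin":-35}]';python3 -m crank '[{"tx":0,"ty":0,"tz":0,"spin":-7},{"tx":0,"ty":0,"tz":0,"spin":-14},{"tx":0,"ty":0,"tz":0,"spin":-21},{"tx":0,"ty":0,"tz":0,"spin":-28},{"tx":0,"ty":0,"tz":0,"spin":-35}]';python3 -m crank '[{"tx":0,"ty":0,"tz":0,"spin":-7},{"tx":0,"ty":0,"tz":0,"spin":-14},{"tx":0,"ty":0,"tz":0,"spin":-21},{"tx":0,"ty":0,"tz":0,"spin":-28},{"tx":0,"ty":0,"tz":0,"spin":-35}]';  python3 d.py .437 .222 .14 3.004
```

```text
clock: 7.15
tool_pos: [0.4082, 0.2261, 0.1491]
tcp_rot: [0.235, 0.972, 0.0, 0.0]
force: [-0.0, 0.1, -0.2]
opening: 0.0444
clock: 7.57
tool_pos: [0.4081, 0.2262, 0.1495]
tcp_rot: [-0.068, 0.998, 0.0, 0.0]
force: [-0.2, -0.1, -0.5]
opening: 0.044
clock: 7.98
tool_pos: [0.4081, 0.2262, 0.1495]
tcp_rot: [-0.365, 0.931, -0.0, 0.0]
force: [-0.3, 0.4, 0.1]
opening: 0.0439
clock: 8.4
tool_pos: [0.4081, 0.2262, 0.1495]
tcp_rot: [-0.628, 0.778, -0.0, 0.0]
force: [0.2, 0.3, 0.6]
opening: 0.0438
t [-0.2  -2.91  0.95] spin -4.3 or half -4.3 clock 8.4 pos [0.4081 0.2262 0.1495] yaw 2.929 F [0.2 0.3 0.6] open 0.0438 tilt [ 0.  0. -1.] q6 -2.68
```

```bash
python3 -m crank '[{"tx":-0.2,"ty":-2.9,"tz":0,"spin":-4},{"tx":-0.2,"ty":-2.9,"tz":0,"spin":-4},{"tx":-0.2,"ty":-2.9,"tz":0,"spin":-4}]'; python3 d.py .437 .222 .038 3.004;python3 - <<'E'
from h import *
import json
c=calibration('wrist'); json.dump({k:np.array(v).tolist() for k,v in c.items()},open('w7.json','w'))
im=camera('wrist'); cv2.imwrite('pics/w7.png',im[:,:,::-1])
cv2.imwrite('pics/w7z.png',cv2.resize(im[100:300,200:400,::-1],None,fx=3,fy=3,interpolation=cv2.INTER_CUBIC))
E
```

```text
clock: 8.65
tool_pos: [0.4375, 0.2216, 0.1494]
tcp_rot: [-0.652, 0.758, -0.0, 0.0]
force: [0.2, -0.0, -1.0]
opening: 0.044
t [-0.03  0.06 11.14] spin -0.8 or half -0.8 clock 8.65 pos [0.4375 0.2216 0.1494] yaw 2.99 F [ 0.2 -0.  -1. ] open 0.044 tilt [ 0. -0. -1.] q6 -2.76
```

View pics/w7.png

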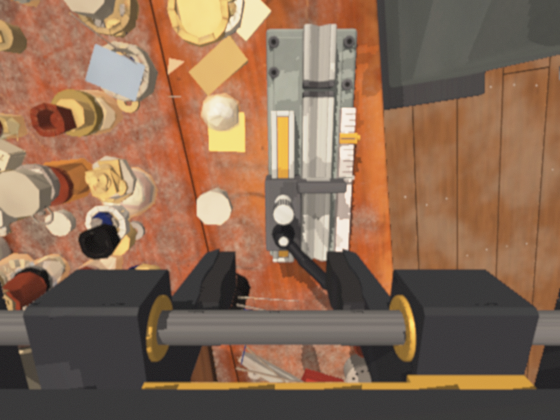

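View pics/w7z.png

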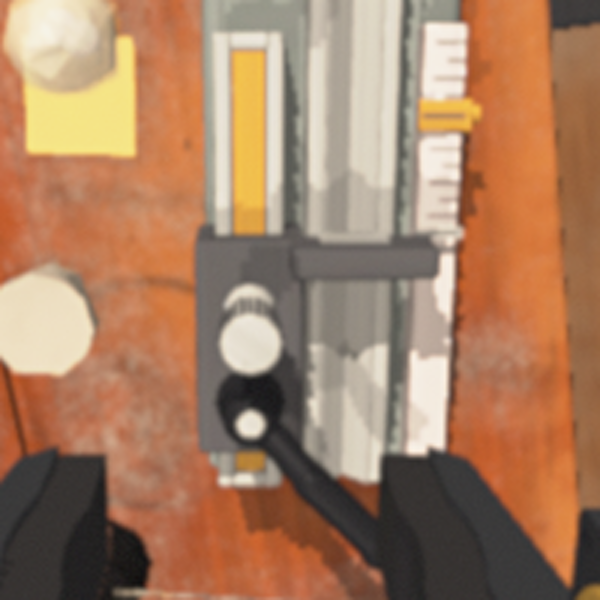

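The wrist view clearly shows the index line at (348,138), the slot at (317,86), the pointer at about (352,178), the knob top at (283,214) and the hub at (283.5,241).

Run:
```python
from h import *
import json
from scipy.optimize import least_squares
c={k:np.array(v) for k,v in json.load(open('w7.json')).items()}
obs=[((-.014,-.055,.032),(317.5,86)),((-.014,-.103,.032),(320,25)),((.030,-.105,.016),(267,30)),((-.048,-.105,.016),(355,30))]
def f(p):
    s=p[3]
    P=[o[0] for o in obs]+[(.016,-.005+s,.08),(-.0405,p[4],.030),(.016,-.025+s,.044)]
    U=[o[1] for o in obs]+[(283.2,214.2),(348,138.3),(282.5,179.8)]
    return (proj(c,jig(p[:2],p[2],P))-U).ravel()
r=least_squares(f,[.41,.185,-.137,.04,-.02]);p=r.x; print(p.round(4),'\n',r.fun.reshape(-1,2).round(1))
for n,q in dict(face=(-.014,-.025+p[3],.0372),knob=(.016,-.005+p[3],.07),axis=(.016,.023+p[3],.066),idx=(-.0405,p[4],.03)).items(): print(n,jig(p[:2],p[2],q)[0].round(4))
print('slide',p[4]+.025-p[3])
i=ray(c,348,138.3,.030)
u=np.array([-np.sin(p[2]),np.cos(p[2]),0])
for z in(.027,.03,.035): print('ptr-idx',(ray(c,351.7,178.3,z)-i)@u)
```

```text
[ 0.4144  0.1875 -0.1406  0.0425 -0.0157] 
 [[ 0.6  4.2]
 [-0.6  0.3]
 [-2.6 -1.5]
 [ 3.2 -2.6]
 [-0.1  0.1]
 [-0.6 -0. ]
 [ 0.1 -0.1]]
face [0.403  0.2068 0.0372]
knob [0.4355 0.2224 0.07  ]
axis [0.4394 0.2501 0.066 ]
idx [0.3721 0.1777 0.03  ]
slide -0.033183805152740886
ptr-idx 0.03567506796259641
ptr-idx 0.03511717666206505
ptr-idx 0.03418735782784608
```

```bash
python3 -m crank '[{"tx":-0.05,"ty":0.15,"tz":4,"spin":-1},{"tx":-0.05,"ty":0.15,"tz":7,"spin":-1},{"tx":-0.05,"ty":0.15,"tz":9,"spin":-1},{"tx":-0.05,"ty":0.15,"tz":10.4,"spin":-1},{"tx":-0.05,"ty":0.15,"tz":11.1,"spin":-1}]' 0; python3 -m crank '[{"tx":0,"ty":0,"tz":0,"spin":0},{"tx":0,"ty":0,"tz":0,"spin":0},{"tx":0,"ty":0,"tz":0,"spin":0},{"tx":0,"ty":0,"tz":0,"spin":0},{"tx":0,"ty":0,"tz":0,"spin":0}]' 1 20;python3 d.py .4355 .2224 .038 3.004
```

```text
clock: 9.12
tool_pos: [0.4328, 0.2223, 0.0362]
tcp_rot: [-0.659, 0.752, 0.001, -0.002]
force: [-0.4, 0.4, -0.4]
opening: 0.0442
clock: 9.53
tool_pos: [0.4358, 0.2229, 0.0395]
tcp_rot: [-0.659, 0.752, -0.0, 0.001]
force: [-1.2, -0.7, 4.9]
opening: 0.0149
t [0.05 0.02 0.15] spin 0.3 or half 0.3 clock 9.53 pos [0.4358 0.2229 0.0395] yaw 3.009 F [-1.2 -0.7  4.9] open 0.0149 tilt [ 0.001  0.001 -1.   ] q6 -2.78
```

```bash
python3 -m crank '[{"tx":0.5,"ty":0,"tz":0,"spin":0},{"tx":1,"ty":0,"tz":0,"spin":0},{"tx":1.5,"ty":0,"tz":0,"spin":0},{"tx":2.0,"ty":0,"tz":0,"spin":0},{"tx":2.5,"ty":0,"tz":0,"spin":0}]'; python3 -m crank '[{"tx":0.4,"ty":0,"tz":0,"spin":0},{"tx":0.7,"ty":0,"tz":0,"spin":0},{"tx":0.7,"ty":0,"tz":0,"spin":0},{"tx":0.7,"ty":0,"tz":0,"spin":0}]'; python3 d.py .4355 .2224 .038 3.004
python3 - <<'E'
from h import *
import json
c=calibration('wrist'); json.dump({k:np.array(v).tolist() for k,v in c.items()},open('w8.json','w'))
im=camera('wrist'); cv2.imwrite('pics/w8.png',im[:,:,::-1])
cv2.imwrite('pics/w8z.png',cv2.resize(im[150:300,270:430,::-1],None,fx=4,fy=4,interpolation=cv2.INTER_CUBIC))
E
```

```text
clock: 9.95
tool_pos: [0.4323, 0.1988, 0.0395]
tcp_rot: [-0.659, 0.752, 0.0, 0.001]
force: [-2.9, 5.4, 6.8]
opening: 0.0154
clock: 10.28
tool_pos: [0.4311, 0.1911, 0.0394]
tcp_rot: [-0.659, 0.752, 0.0, 0.0]
force: [-3.2, 0.1, 7.3]
opening: 0.0147
t [-3.16 -0.02  0.14] spin 0.3 or half 0.3 clock 10.28 pos [0.4311 0.1911 0.0394] yaw 3.009 F [-3.2  0.1  7.3] open 0.0147 tilt [ 0.     0.001 -1.   ] q6 -2.85
```

View pics/w8.png

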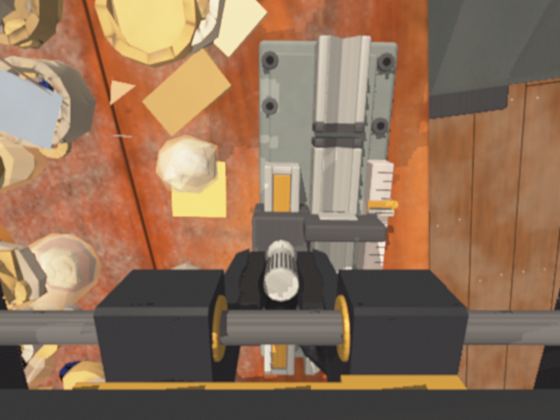

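View pics/w8z.png

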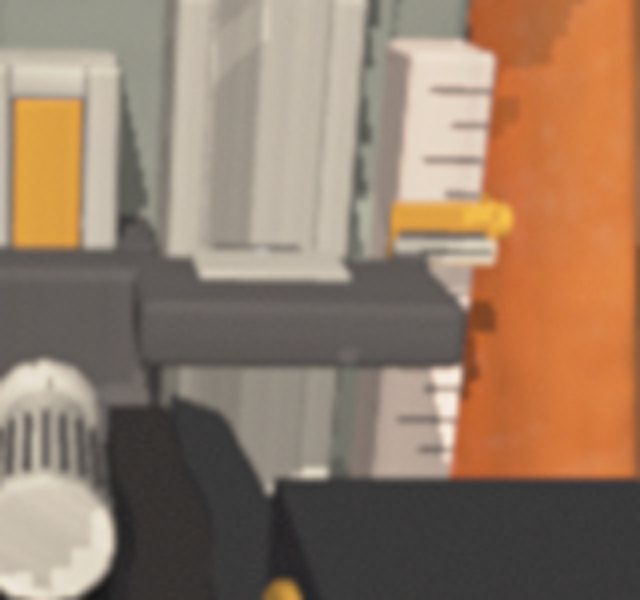

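```bash
python3 - <<'E'
from h import *
import json
c={k:np.array(v) for k,v in json.load(open('w8.json')).items()}
u=np.array([.139,.990])
print('kin',(np.array([.4311,.1911])-[.3721,.1777])@u-.020)
print('idx proj',proj(c,[.3721,.1777,.03]), 'zoom',(proj(c,[.3721,.1777,.03])-[270,150])*4)
i=np.array([.3721,.1777]);
for e in(-.0045,.0045): print((proj(c,[*(i+u*e),.03])-[270,150])*4)
for zy in (240,252,262):
  for z in (.031,.034,.038): 
    w=ray(c,270+445/4,150+zy/4,z); print(zy,z,w.round(4),((w[:2]-i)@u*1000).round(1))
# face lower edge / top edge of arm
w=ray(c,270+300/4,150+258/4,.057); print('arm top front',((w[:2]-i)@u*1000).round(1))
E
python3 - <<'E'
import cv2
a=cv2.imread('pics/w8.png'); cv2.imwrite('pics/w8y.png',cv2.resize(a[185:235,350:410],None,fx=10,fy=10,interpolation=cv2.INTER_NEAREST))
E
```

```text
kin 0.0014669999999999926
idx proj [[379.80309162 208.48531144]] zoom [[439.21236647 233.94124574]]
[[442.145427   203.32018878]]
[[436.31853237 264.15277994]]
240 0.031 [0.3716 0.1784 0.031 ] 0.6
240 0.034 [0.3724 0.1774 0.034 ] -0.2
240 0.038 [0.3736 0.1761 0.038 ] -1.4
252 0.031 [0.3717 0.1802 0.031 ] 2.4
252 0.034 [0.3725 0.1792 0.034 ] 1.5
252 0.038 [0.3736 0.1778 0.038 ] 0.3
262 0.031 [0.3718 0.1817 0.031 ] 3.9
262 0.034 [0.3726 0.1806 0.034 ] 3.0
262 0.038 [0.3737 0.1792 0.038 ] 1.7
arm top front -4.4
```

View pics/w8y.png

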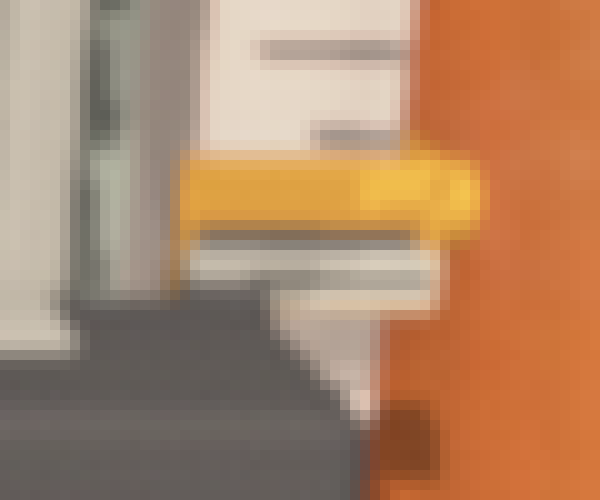

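The index shows brass from row 200 to 208, with its engraved line at row 208.5. The bright pointer blade covers about rows 209.5–215, so it is roughly 1.5 mm short, and kinematics also gives +1.5 mm.

```bash
python3 -m crank '[{"tx":0.15,"ty":0,"tz":0,"spin":0},{"tx":0.15,"ty":0,"tz":0,"spin":0},{"tx":0.15,"ty":0,"tz":0,"spin":0},{"tx":0.15,"ty":0,"tz":0,"spin":0},{"tx":0.15,"ty":0,"tz":0,"spin":0}]'; python3 d.py .4355 .2224 .038 3.004
python3 - <<'E'
from h import *
import json
c=calibration('wrist'); json.dump({k:np.array(v).tolist() for k,v in c.items()},open('w9.json','w'))
im=camera('wrist'); cv2.imwrite('pics/w9.png',im[:,:,::-1])
cv2.imwrite('pics/w9y.png',cv2.resize(im[180:240,340:410,::-1],None,fx=9,fy=9,interpolation=cv2.INTER_NEAREST))
E
```

```text
clock: 10.75
tool_pos: [0.431, 0.1901, 0.0394]
tcp_rot: [-0.659, 0.752, 0.0, 0.001]
force: [-4.1, 3.1, 6.6]
opening: 0.0155
t [-3.26 -0.02  0.15] spin 0.3 or half 0.3 clock 10.75 pos [0.431  0.1901 0.0394] yaw 3.009 F [-4.1  3.1  6.6] open 0.0155 tilt [ 0.001  0.001 -1.   ] q6 -2.85
```

View pics/w9y.png

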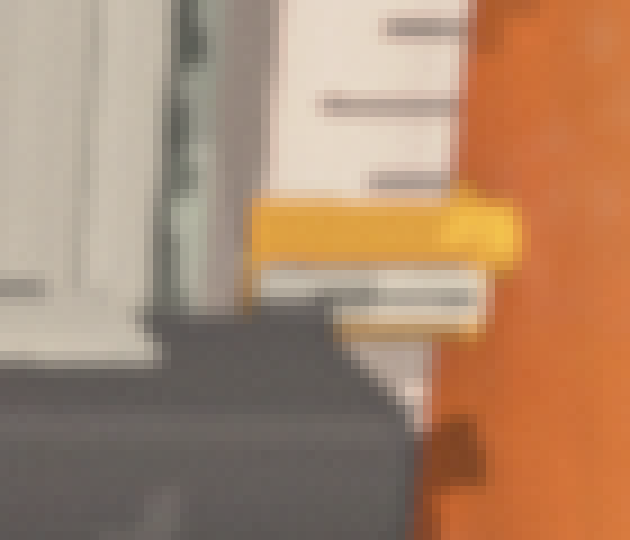

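Pointer and index now agree to within about 0.5 mm by both checks. I'll release and re-grasp the lever.

```bash
python3 -m crank '[{"tx":0,"ty":0,"tz":0,"spin":0},{"tx":0,"ty":0,"tz":0,"spin":0},{"tx":0,"ty":0,"tz":-2,"spin":0},{"tx":0,"ty":0,"tz":-6,"spin":0},{"tx":0,"ty":0,"tz":-10,"spin":0}]' 0;  python3 - <<'E'
from h import *
import json
c=calibration('wrist'); json.dump({k:np.array(v).tolist() for k,v in c.items()},open('w10.json','w'))
im=camera('wrist'); cv2.imwrite('pics/w10.png',im[:,:,::-1])
cv2.imwrite('pics/w10z.png',cv2.resize(im[100:300,200:400,::-1],None,fx=3,fy=3,interpolation=cv2.INTER_CUBIC))
E
python3 d.py .4086 .2531 .1 .639
```

```text
clock: 11.22
tool_pos: [0.4292, 0.1888, 0.1382]
tcp_rot: [-0.659, 0.752, 0.001, -0.002]
force: [0.5, 0.1, -0.4]
opening: 0.0439
t [-5.89  3.49  4.71] spin 135.8 or half -44.2 clock 11.27 pos [0.435  0.1901 0.1472] yaw 3.01 F [4.8 1.9 5.9] open 0.0438 tilt [ 0.01   0.001 -1.   ] q6 -2.85
```

View pics/w10z.png

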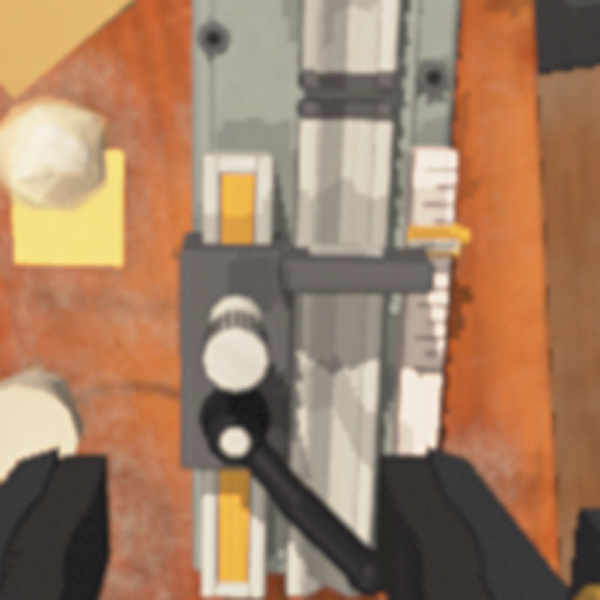

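```bash
python3 -m crank '[{"tx":-2,"ty":1,"tz":0,"spin":7},{"tx":-4,"ty":2.2,"tz":0,"spin":14},{"tx":-5.8,"ty":3.4,"tz":0,"spin":21},{"tx":-5.8,"ty":3.4,"tz":0,"spin":28},{"tx":-5.8,"ty":3.4,"tz":0,"spin":35}]' 0.4;python3 -m crank '[{"tx":0,"ty":0,"tz":0,"spin":7},{"tx":0,"ty":0,"tz":0,"spin":14},{"tx":0,"ty":0,"tz":0,"spin":21},{"tx":0,"ty":0,"tz":0,"spin":28},{"tx":0,"ty":0,"tz":0,"spin":35}]';python3 -m crank '[{"tx":0,"ty":0,"tz":0,"spin":7},{"tx":0,"ty":0,"tz":0,"spin":14},{"tx":0,"ty":0,"tz":0,"spin":21},{"tx":0,"ty":0,"tz":0,"spin":28},{"tx":0,"ty":0,"tz":0,"spin":35}]';python3 -m crank '[{"tx":0,"ty":0,"tz":0,"spin":7},{"tx":0,"ty":0,"tz":0,"spin":14},{"tx":0,"ty":0,"tz":0,"spin":21},{"tx":0,"ty":0,"tz":0,"spin":28},{"tx":0,"ty":0,"tz":0,"spin":31}]';python3 d.py .4086 .2531 .031 .639
python3 - <<'E'
from h import *
im=camera('wrist'); cv2.imwrite('pics/w11.png',cv2.resize(im[150:350,190:370,::-1],None,fx=3,fy=3,interpolation=cv2.INTER_CUBIC))
E
```

```text
clock: 11.68
tool_pos: [0.4043, 0.2522, 0.1383]
tcp_rot: [-0.4, 0.916, -0.0, 0.0]
force: [0.4, -0.5, 0.6]
opening: 0.0263
clock: 12.1
tool_pos: [0.4049, 0.2512, 0.1383]
tcp_rot: [-0.105, 0.994, -0.0, 0.0]
force: [-0.4, 0.1, -0.5]
opening: 0.0264
clock: 12.52
tool_pos: [0.4049, 0.2512, 0.1382]
tcp_rot: [0.199, 0.98, 0.0, 0.0]
force: [-0.3, -1.5, 0.8]
opening: 0.0265
clock: 12.93
tool_pos: [0.405, 0.2512, 0.1383]
tcp_rot: [0.454, 0.891, 0.0, 0.0]
force: [0.4, 0.4, 0.4]
opening: 0.0265
t [-0.05  0.4  10.73] spin -0.6 or half -0.6 clock 12.93 pos [0.405  0.2512 0.1383] yaw 0.629 F [0.4 0.4 0.4] open 0.0265 tilt [ 0.001 -0.    -1.   ] q6 -0.32
```

View pics/w11.png

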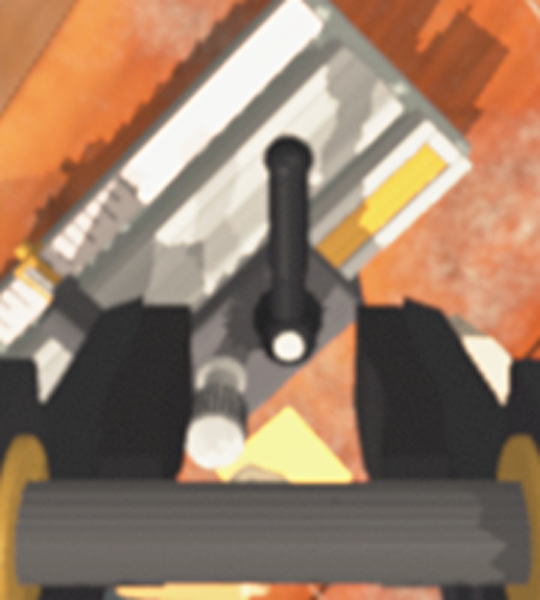

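```bash
python3 -m crank '[{"tx":0,"ty":0.4,"tz":3.5,"spin":0},{"tx":0,"ty":0.4,"tz":6.5,"spin":0},{"tx":0,"ty":0.4,"tz":8.7,"spin":0},{"tx":0,"ty":0.4,"tz":10.1,"spin":0},{"tx":0,"ty":0.4,"tz":10.7,"spin":0}]' 0.4;python3 -m crank '[{"tx":0,"ty":0,"tz":0,"spin":0},{"tx":0,"ty":0,"tz":0,"spin":0},{"tx":0,"ty":0,"tz":0,"spin":0},{"tx":0,"ty":0,"tz":0,"spin":0}]' 1 8;python3 d.py .4349 .2178 .031 .639
```

```text
clock: 13.4
tool_pos: [0.4063, 0.253, 0.0289]
tcp_rot: [0.45, 0.893, -0.001, -0.001]
force: [-0.5, 0.2, -0.2]
opening: 0.0262
clock: 13.73
tool_pos: [0.4085, 0.2538, 0.0321]
tcp_rot: [0.45, 0.893, 0.0, 0.001]
force: [0.3, 0.0, -2.9]
opening: 0.0121
t [-4.46 -0.02  0.11] spin -0.2 or half -0.2 clock 13.73 pos [0.4085 0.2538 0.0321] yaw 0.636 F [ 0.3  0.  -2.9] open 0.0121 tilt [ 0.001  0.    -1.   ] q6 -0.33
```

```bash
python3 -m crank '[{"tx":-0.03,"ty":0.54,"tz":0,"spin":7},{"tx":-0.13,"ty":1.08,"tz":0,"spin":14},{"tx":-0.30,"ty":1.60,"tz":0,"spin":21},{"tx":-0.52,"ty":2.09,"tz":0,"spin":28},{"tx":-0.81,"ty":2.56,"tz":0,"spin":35}]' 1 10; python3 d.py .4349 .2178 .03 -.437; python3 -m crank '[{"tx":-0.03,"ty":0.54,"tz":0,"spin":7},{"tx":-0.13,"ty":1.08,"tz":0,"spin":14},{"tx":-0.30,"ty":1.60,"tz":0,"spin":21},{"tx":-0.45,"ty":1.95,"tz":0,"spin":26},{"tx":-0.52,"ty":2.09,"tz":0,"spin":28}]' 1 12; python3 d.py .4349 .2178 .03 -.437
```

```text
clock: 14.15
tool_pos: [0.4333, 0.2624, 0.032]
tcp_rot: [0.7, 0.714, -0.0, 0.0]
force: [-1.6, -1.8, -0.5]
opening: 0.0116
t [-4.46  0.07  0.2 ] spin 26.2 or half 26.2 clock 14.15 pos [0.4333 0.2624 0.032 ] yaw 0.02 F [-1.6 -1.8 -0.5] open 0.0116 tilt [-0. -0. -1.] q6 0.29
clock: 14.57
tool_pos: [0.4544, 0.2579, 0.0321]
tcp_rot: [0.852, 0.524, -0.0, -0.0]
force: [-5.4, 1.4, 1.7]
opening: 0.0112
t [-4.46  0.07  0.21] spin -1.8 or half -1.8 clock 14.57 pos [0.4544 0.2579 0.0321] yaw -0.468 F [-5.4  1.4  1.7] open 0.0112 tilt [-0.  0. -1.] q6 0.76
```

```bash
python3 -m crank '[{"tx":-0.0,"ty":0.2,"tz":0,"spin":2},{"tx":0,"ty":0.25,"tz":0,"spin":2},{"tx":0,"ty":0.25,"tz":0,"spin":2}]' 1 12; python3 d.py .4349 .2178 .03 -.437
```

```text
clock: 14.82
tool_pos: [0.4542, 0.2577, 0.0319]
tcp_rot: [0.86, 0.511, -0.001, -0.002]
force: [-10.7, 3.7, 5.0]
opening: 0.0115
t [-4.43  0.21  0.19] spin -3.5 or half -3.5 clock 14.82 pos [0.4542 0.2577 0.0319] yaw -0.498 F [-10.7   3.7   5. ] open 0.0115 tilt [-0.004  0.001 -1.   ] q6 0.78
```

```bash
python3 -m crank '[{"tx":0,"ty":-0.2,"tz":0,"spin":0},{"tx":0,"ty":-0.2,"tz":0,"spin":0},{"tx":0,"ty":-0.2,"tz":-1,"spin":0},{"tx":0,"ty":-0.2,"tz":-5,"spin":0},{"tx":0,"ty":-0.2,"tz":-9,"spin":0}]' 0.4
python3 - <<'E'
from h import *
c=calibration('side'); t=calibration('top')
a=cv2.imread('pics/side0.png'); s=cv2.resize(a[250:310,280:340],None,fx=9,fy=9,interpolation=cv2.INTER_CUBIC)
b=cv2.imread('pics/top0.png'); q=cv2.resize(b[185:230,330:385],None,fx=10,fy=10,interpolation=cv2.INTER_CUBIC)
ce=np.array([.4196,-.0212,.009]); d=np.array([.493,-.87,0]); n=np.array([.87,.493,0])
def pts():
    for e in(-.0425,.0425):
        for th in np.linspace(0,2*np.pi,24): yield ce+d*e+.009*(n*np.cos(th)+np.array([0,0,1])*np.sin(th))
P=np.array(list(pts()))
for u,v in (proj(c,P)-[280,250]+.5)*9-.5: cv2.circle(s,(int(u),int(v)),1,(255,0,0),-1)
for u,v in (proj(t,P)-[330,185]+.5)*10-.5: cv2.circle(q,(int(u),int(v)),1,(255,0,0),-1)
cv2.imwrite('pics/ov_s.png',s);cv2.imwrite('pics/ov_t.png',q)
for z in (.15,.25,.35): print('lamp',z,ray(t,385,100,z),ray(t,445,132,z))
E
```

```text
clock: 15.23
tool_pos: [0.4536, 0.2569, 0.1217]
tcp_rot: [0.86, 0.511, -0.002, -0.0]
force: [1.1, 1.4, 0.3]
opening: 0.0267
lamp 0.15 [ 0.63347333 -0.06803834  0.15      ] [ 0.56377768 -0.19139073  0.15      ]
lamp 0.25 [ 0.60162641 -0.04820585  0.25      ] [ 0.53904426 -0.15896826  0.25      ]
lamp 0.35 [ 0.56977949 -0.02837337  0.35      ] [ 0.51431083 -0.12654579  0.35      ]
```

View pics/ov_s.png

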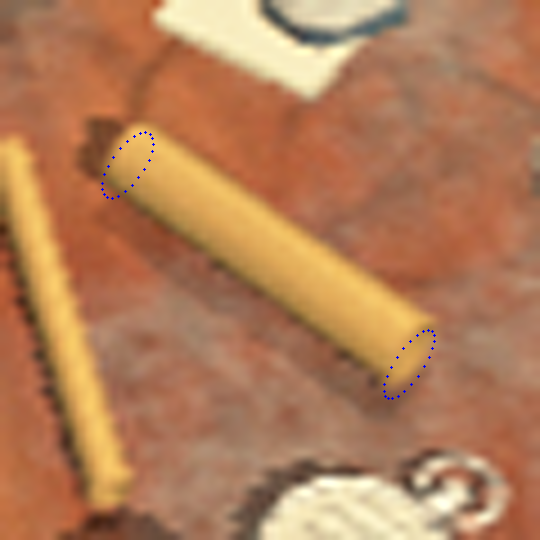

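View pics/ov_t.png

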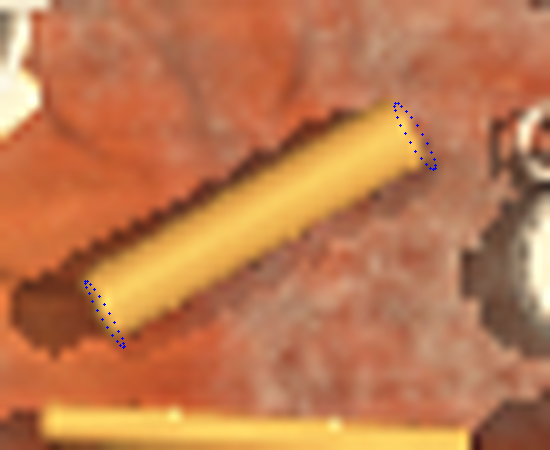

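```bash
python3 d.py .4206 -.0212 .13 .515; python3 -m crank '[{"tx":-3,"ty":1,"tz":-1,"spin":-7},{"tx":-6.5,"ty":2,"tz":-1,"spin":-14},{"tx":-10,"ty":3,"tz":-1,"spin":-21},{"tx":-13.5,"ty":4.5,"tz":-1,"spin":-28},{"tx":-17,"ty":6,"tz":-1,"spin":-35}]' 0.2;python3 d.py .4206 -.0212 .13 .515
```

```text
t [-26.    10.4   -0.79] spin -58.1 or half -58.1 clock 15.23 pos [0.4536 0.2569 0.1217] yaw -0.499 F [1.1 1.4 0.3] open 0.0267 tilt [-0.003 -0.001 -1.   ] q6 0.79
clock: 15.65
tool_pos: [0.4279, 0.0884, 0.1329]
tcp_rot: [0.683, 0.73, 0.001, 0.001]
force: [0.7, -0.7, -0.5]
opening: 0.0354
t [-10.89  -1.46   0.3 ] spin -25.7 or half -25.7 clock 15.65 pos [0.4279 0.0884 0.1329] yaw 0.066 F [ 0.7 -0.7 -0.5] open 0.0354 tilt [ 0.003 -0.    -1.   ] q6 -0.14
```

```bash
python3 - <<'E'
from h import *
import json
c=calibration('wrist'); json.dump({k:np.array(v).tolist() for k,v in c.items()},open('w12.json','w'))
im=camera('wrist'); cv2.imwrite('pics/w12.png',cv2.resize(im[60:280,170:390,::-1],None,fx=2.7,fy=2.7,interpolation=cv2.INTER_CUBIC))
E
python3 -m crank '[{"tx":-3.5,"ty":-0.5,"tz":0,"spin":-7},{"tx":-7,"ty":-1,"tz":0,"spin":-14},{"tx":-10.9,"ty":-1.5,"tz":0,"spin":-21},{"tx":-10.9,"ty":-1.5,"tz":0,"spin":-25.7},{"tx":-10.9,"ty":-1.5,"tz":0,"spin":-25.7}]' 0.2;python3 d.py .4206 -.0212 .13 .515
```

```text
clock: 16.12
tool_pos: [0.42, -0.0227, 0.1328]
tcp_rot: [0.506, 0.863, -0.0, 0.002]
force: [0.3, 1.1, 0.7]
opening: 0.0355
t [0.1  0.12 0.28] spin -0.3 or half -0.3 clock 16.12 pos [ 0.42   -0.0227  0.1328] yaw 0.51 F [0.3 1.1 0.7] open 0.0355 tilt [ 0.003 -0.002 -1.   ] q6 -0.85
```

View pics/w12.png

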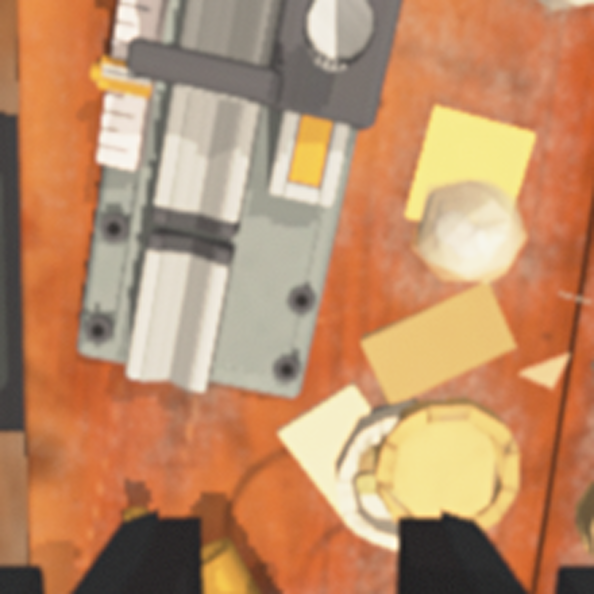

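```bash
python3 - <<'E'
from h import *
im=camera('side'); cv2.imwrite('pics/s13.png',cv2.resize(im[215:315,270:370,::-1],None,fx=6,fy=6,interpolation=cv2.INTER_CUBIC))
im=camera('wrist'); cv2.imwrite('pics/w13.png',cv2.resize(im[150:350,180:380,::-1],None,fx=3,fy=3,interpolation=cv2.INTER_CUBIC))
E
python3 d.py .4206 -.0212 .13 .515
```

```text
t [-0.13  0.02  0.23] spin -0.6 or half -0.6 clock 16.22 pos [ 0.4198 -0.0202  0.1323] yaw 0.504 F [-0.3  0.1  0.5] open 0.0355 tilt [ 0.002 -0.    -1.   ] q6 -0.84
```

View pics/s13.png

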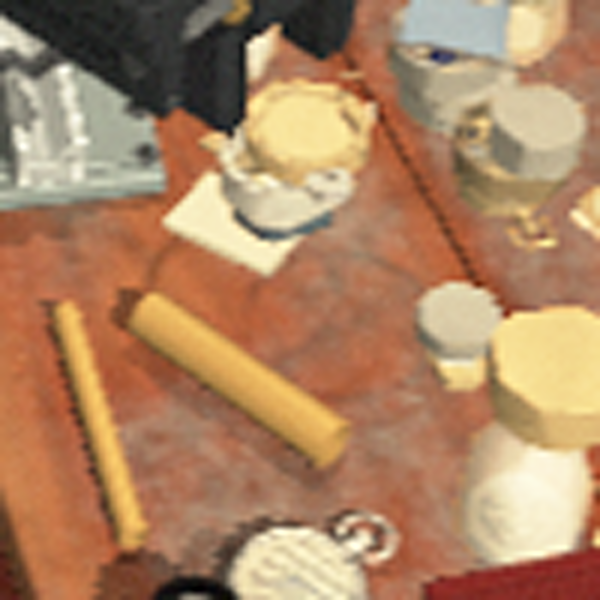

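View pics/w13.png

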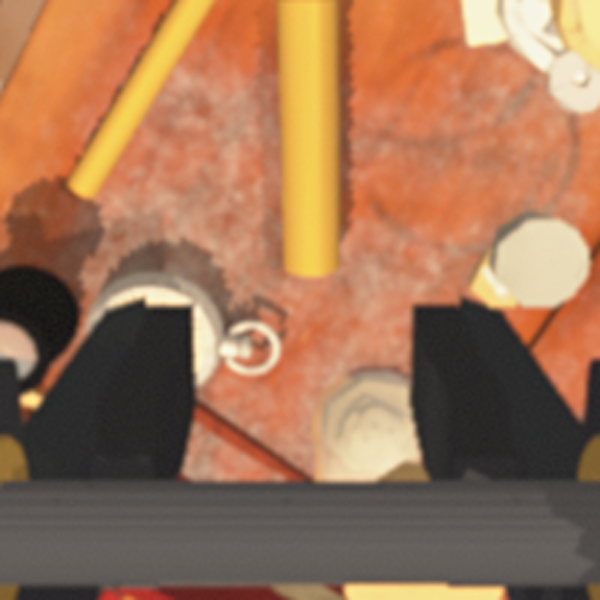

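Run:
```python
from h import *
c=calibration('wrist');o=observe();M=R.from_quat(o['tcp_rot']).as_matrix()
for u,v,z in [(284,241,.009),(282.7,150,.016)]:
    w=ray(c,u,v,z); print(w.round(4),'tool frame',(M.T@(w-o['tool_pos'])).round(4), 'from est centre',w-[.4206,-.0212,z])
c=calibration('wrist')
im=camera('wrist'); cv2.imwrite('pics/w13f.png',im[:,:,::-1])
import json; json.dump({k:np.array(v).tolist() for k,v in c.items()},open('w13.json','w'))
```

```text
[ 0.4438 -0.0567  0.009 ] tool frame [-0.0435  0.0033  0.1233] from est centre [ 2.32493844e-02 -3.55018981e-02  8.67361738e-18]
[0.4004 0.0189 0.016 ] tool frame [0.0437 0.0018 0.1162] from est centre [-2.01529486e-02  4.01459154e-02  1.38777878e-17]
```

View pics/w13f.png

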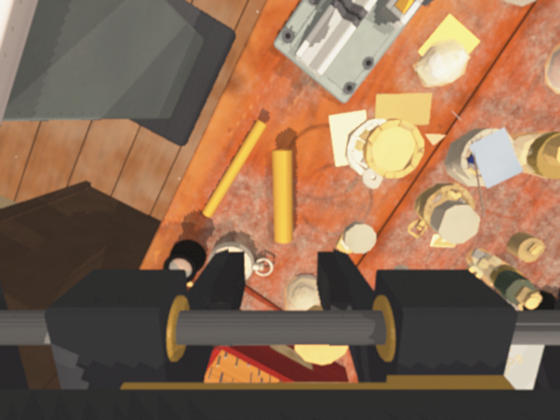

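The tube lies along tool x from (282.7,150) to (284,242). Its centre is 2.5 mm off in tool y and its length checks at 87 mm. Descending.

```bash
python3 -m crank '[{"tx":0,"ty":0.2,"tz":3.5,"spin":-1},{"tx":0,"ty":0.2,"tz":7,"spin":-1},{"tx":0,"ty":0.2,"tz":9.5,"spin":-1},{"tx":0,"ty":0.2,"tz":11.5,"spin":-1},{"tx":0,"ty":0.2,"tz":12.5,"spin":-1}]' 0.2; python3 -m crank '[{"tx":0,"ty":0,"tz":0.5,"spin":0},{"tx":0,"ty":0,"tz":1,"spin":0},{"tx":0,"ty":0,"tz":1.5,"spin":0},{"tx":0,"ty":0,"tz":1.8,"spin":0},{"tx":0,"ty":0,"tz":1.8,"spin":0}]';python3 d.py .4206 -.0212 -.013 .515
python3 - <<'E'
from h import *
im=camera('side'); cv2.imwrite('pics/s14.png',cv2.resize(im[215:315,270:370,::-1],None,fx=6,fy=6,interpolation=cv2.INTER_CUBIC))
E
```

```text
clock: 16.68
tool_pos: [0.4192, -0.0169, 0.004]
tcp_rot: [0.499, 0.866, -0.0, -0.002]
force: [-0.0, -0.5, 0.1]
opening: 0.0353
clock: 17.1
tool_pos: [0.4212, -0.0187, -0.0116]
tcp_rot: [0.499, 0.867, 0.0, 0.0]
force: [-1.1, 0.7, -0.7]
opening: 0.0352
t [-0.19 -0.18  0.14] spin 0.6 or half 0.6 clock 17.1 pos [ 0.4212 -0.0187 -0.0116] yaw 0.526 F [-1.1  0.7 -0.7] open 0.0352 tilt [ 0. -0. -1.] q6 -0.85
```

View pics/s14.png

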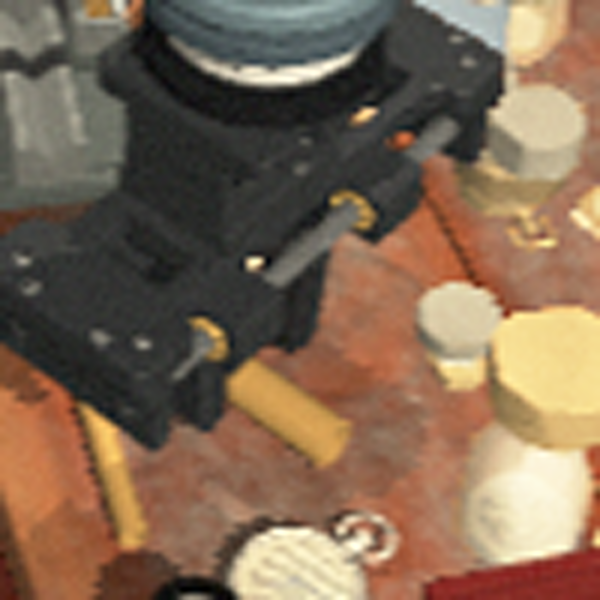

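```bash
python3 -m crank '[{"tx":0,"ty":0,"tz":0.2,"spin":0},{"tx":0,"ty":0,"tz":0.2,"spin":0}]'; python3 -m crank '[{"tx":0,"ty":0,"tz":0,"spin":0},{"tx":0,"ty":0,"tz":0,"spin":0},{"tx":0,"ty":0,"tz":0,"spin":0},{"tx":0,"ty":0,"tz":0,"spin":0}]' 1 15; python3 d.py .4206 -.0212 -.013 .515
```

```text
clock: 17.32
tool_pos: [0.4213, -0.019, -0.0134]
tcp_rot: [0.499, 0.867, 0.0, 0.0]
force: [-0.1, 0.1, 0.7]
opening: 0.0354
clock: 17.65
tool_pos: [0.4212, -0.0189, -0.0134]
tcp_rot: [0.499, 0.867, 0.0, 0.0]
force: [0.7, 0.1, 1.6]
opening: 0.0164
t [-0.17 -0.17 -0.04] spin 0.6 or half 0.6 clock 17.65 pos [ 0.4212 -0.0189 -0.0134] yaw 0.526 F [0.7 0.1 1.6] open 0.0164 tilt [ 0.001 -0.    -1.   ] q6 -0.85
```

```bash
python3 - <<'E'
from h import *
print(observe()['opening'])
E
python3 -m crank '[{"tx":0,"ty":0,"tz":0,"spin":0},{"tx":0,"ty":0,"tz":0,"spin":0},{"tx":0,"ty":0,"tz":0.1,"spin":0},{"tx":0,"ty":0,"tz":0.2,"spin":0},{"tx":0,"ty":0,"tz":0.3,"spin":0}]' 0.2;python3 -m crank '[{"tx":0,"ty":0,"tz":0.1,"spin":0},{"tx":0,"ty":0,"tz":0.1,"spin":0}]';python3 -m crank '[{"tx":0,"ty":0,"tz":0.1,"spin":0},{"tx":0,"ty":0,"tz":0.1,"spin":0}]'
```

```text
0.016431498560762148
clock: 18.07
tool_pos: [0.4209, -0.0188, -0.0168]
tcp_rot: [0.499, 0.867, -0.0, -0.0]
force: [0.2, -0.0, -0.6]
opening: 0.0353
clock: 18.23
tool_pos: [0.4207, -0.0188, -0.0179]
tcp_rot: [0.499, 0.867, -0.0, -0.0]
force: [0.2, -0.1, -0.0]
opening: 0.0347
clock: 18.4
tool_pos: [0.4208, -0.0188, -0.0188]
tcp_rot: [0.499, 0.867, -0.0, -0.0]
force: [0.1, -0.4, 0.8]
opening: 0.0352
```

```bash
python3 -m crank '[{"tx":0,"ty":0,"tz":0.1,"spin":0},{"tx":0,"ty":0,"tz":0.1,"spin":0}]';python3 -m crank '[{"tx":0,"ty":0,"tz":0.1,"spin":0},{"tx":0,"ty":0,"tz":0.1,"spin":0}]';python3 -m crank '[{"tx":0,"ty":0,"tz":0.1,"spin":0},{"tx":0,"ty":0,"tz":0.1,"spin":0}]'
```

```text
clock: 18.57
tool_pos: [0.4209, -0.0188, -0.0197]
tcp_rot: [0.499, 0.867, -0.0, -0.0]
force: [-0.4, 0.4, -0.3]
opening: 0.035
clock: 18.73
tool_pos: [0.4209, -0.0188, -0.0208]
tcp_rot: [0.499, 0.867, -0.0, -0.0]
force: [0.5, -0.5, -0.7]
opening: 0.0353
clock: 18.9
tool_pos: [0.4209, -0.0188, -0.0218]
tcp_rot: [0.499, 0.867, -0.0, -0.0]
force: [-0.1, 0.6, -0.3]
opening: 0.0354
```

```bash
for i in 1; do :; done; python3 -m crank '[{"tx":0,"ty":0,"tz":0.1,"spin":0},{"tx":0,"ty":0,"tz":0.1,"spin":0}]';python3 -m crank '[{"tx":0,"ty":0,"tz":0.1,"spin":0},{"tx":0,"ty":0,"tz":0.1,"spin":0}]';python3 -m crank '[{"tx":0,"ty":0,"tz":0.1,"spin":0},{"tx":0,"ty":0,"tz":0.1,"spin":0}]'
```

```text
clock: 19.07
tool_pos: [0.4209, -0.0188, -0.0228]
tcp_rot: [0.499, 0.867, -0.0, -0.0]
force: [-0.2, -0.5, 0.0]
opening: 0.0353
clock: 19.23
tool_pos: [0.421, -0.0188, -0.023]
tcp_rot: [0.499, 0.867, -0.0, -0.0]
force: [-4.4, 1.1, 12.1]
opening: 0.0353
clock: 19.4
tool_pos: [0.421, -0.0189, -0.0231]
tcp_rot: [0.499, 0.867, -0.0, -0.0]
force: [-10.1, 1.5, 28.7]
opening: 0.0357
```

Bench contact at tool z = -23 mm puts the tips at tool z + 23 mm. I'll raise so the tips sit 3.5 mm below the tube axis, then grip.

```bash
python3 -m crank '[{"tx":0,"ty":0,"tz":-0.7,"spin":0},{"tx":0,"ty":0,"tz":-0.7,"spin":0},{"tx":0,"ty":0,"tz":-0.7,"spin":0}]'; python3 -m crank '[{"tx":0,"ty":0,"tz":0,"spin":0},{"tx":0,"ty":0,"tz":0,"spin":0},{"tx":0,"ty":0,"tz":0,"spin":0},{"tx":0,"ty":0,"tz":0,"spin":0}]' 1 15; python3 d.py .4206 -.0212 -.013 .515
```

```text
clock: 19.65
tool_pos: [0.4214, -0.019, -0.0174]
tcp_rot: [0.499, 0.867, 0.0, 0.001]
force: [-0.0, -0.7, 0.2]
opening: 0.0352
clock: 19.98
tool_pos: [0.4206, -0.0187, -0.018]
tcp_rot: [0.499, 0.867, -0.0, -0.0]
force: [-0.3, -0.5, -0.5]
opening: 0.0174
t [-0.21 -0.13 -0.5 ] spin 0.7 or half 0.7 clock 19.98 pos [ 0.4206 -0.0187 -0.018 ] yaw 0.526 F [-0.3 -0.5 -0.5] open 0.0174 tilt [-0.001  0.    -1.   ] q6 -0.85
```

```bash
python3 -m crank '[{"tx":0,"ty":0,"tz":-3,"spin":0},{"tx":0,"ty":0,"tz":-6,"spin":0},{"tx":0,"ty":0,"tz":-9,"spin":0},{"tx":0,"ty":0,"tz":-12,"spin":0},{"tx":0,"ty":0,"tz":-12,"spin":0}]'
python3 - <<'E'
from h import *
import json
jx=np.array([.990,-.140]);u=np.array([.140,.990])
L=lambda f:{k:np.array(v) for k,v in json.load(open(f)).items()}
face=np.array([.3985,.1745])
def rel(w): return ((w[:2]-face)@jx*1000).round(1),((w[:2]-face)@u*1000).round(1)
c=L('w12.json')
for n,(x,y) in dict(slot=(190,238),end=(168,385),mid=(215,150)).items():
    w=ray(c,170+x/2.7,60+y/2.7,.032); print(n,w.round(4),rel(w))
c=L('w7.json')
for n,(x,y) in dict(slot=(317.5,87),end=(320,25)).items():
    w=ray(c,x,y,.032); print('w7',n,w.round(4),rel(w))
c=L('w9.json')
im=cv2.imread('pics/w9.png')
for n,(x,y) in dict(slot=(338,138),end=(344,38)).items():
    w=ray(c,x,y,.032); print('w9',n,w.round(4),rel(w))
E
python3 d.py .392 .128 .1 -.14
python3 - <<'E'
from h import *
im=camera('side'); cv2.imwrite('pics/s15.png',cv2.resize(im[160:310,250:400,::-1],None,fx=4,fy=4,interpolation=cv2.INTER_CUBIC))
E
```

```text
clock: 20.4
tool_pos: [0.4246, -0.0199, 0.1075]
tcp_rot: [0.499, 0.867, 0.001, 0.005]
force: [0.8, 0.1, -0.4]
opening: 0.0173
slot [0.3922 0.1328 0.032 ] (np.float64(-0.4), np.float64(-42.1))
end [0.3867 0.0863 0.032 ] (np.float64(0.7), np.float64(-89.0))
mid [0.3988 0.1589 0.032 ] (np.float64(2.4), np.float64(-15.4))
w7 slot [0.393  0.1325 0.032 ] (np.float64(0.5), np.float64(-42.4))
w7 end [0.3856 0.0874 0.032 ] (np.float64(-0.5), np.float64(-88.1))
w9 slot [0.3926 0.1343 0.032 ] (np.float64(-0.2), np.float64(-40.6))
w9 end [0.3858 0.087  0.032 ] (np.float64(-0.3), np.float64(-88.5))
t [14.44  4.61  0.68] spin 38.2 or half 38.2 clock 20.4 pos [ 0.4246 -0.0199  0.1075] yaw 0.527 F [ 0.8  0.1 -0.4] open 0.0173 tilt [ 0.009 -0.003 -1.   ] q6 -0.85
```

View pics/s15.png

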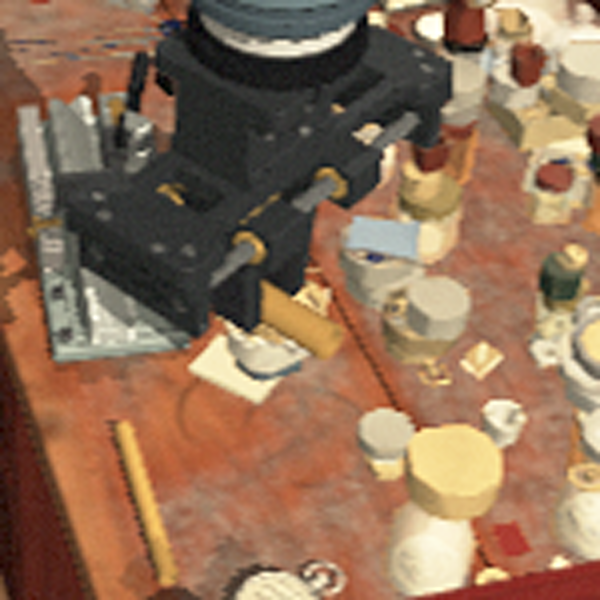

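View pics/w9.png

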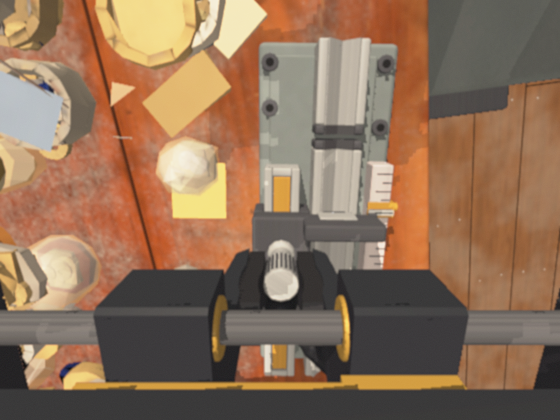

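```bash
python3 -m crank '[{"tx":3,"ty":0.8,"tz":-1,"spin":7},{"tx":6.5,"ty":1.8,"tz":-1,"spin":14},{"tx":10,"ty":3,"tz":0,"spin":21},{"tx":13.5,"ty":4.2,"tz":0,"spin":28},{"tx":14.4,"ty":4.6,"tz":0,"spin":35}]'; python3 -m crank '[{"tx":0,"ty":0,"tz":0,"spin":3.2},{"tx":0,"ty":0,"tz":0,"spin":3.2},{"tx":0,"ty":0,"tz":0,"spin":3.2}]'; python3 d.py .3921 .129 .04 -.141
```

```text
clock: 20.87
tool_pos: [0.3856, 0.1308, 0.1001]
tcp_rot: [0.719, 0.695, -0.001, -0.002]
force: [0.4, -0.3, -2.0]
opening: 0.0177
clock: 21.12
tool_pos: [0.3873, 0.1288, 0.101]
tcp_rot: [0.736, 0.677, -0.001, -0.001]
force: [-0.2, -0.8, -1.2]
opening: 0.0174
t [0.06 0.49 6.1 ] spin 3.3 or half 3.3 clock 21.12 pos [0.3873 0.1288 0.101 ] yaw -0.083 F [-0.2 -0.8 -1.2] open 0.0174 tilt [-0.002 -0.    -1.   ] q6 0.11
```

```bash
python3 -m crank '[{"tx":0,"ty":0.5,"tz":1,"spin":3.3},{"tx":0,"ty":0.5,"tz":3,"spin":3.3},{"tx":0,"ty":0.5,"tz":5,"spin":3.3},{"tx":0,"ty":0.5,"tz":6,"spin":3.3},{"tx":0,"ty":0.5,"tz":6,"spin":3.3}]'; python3 d.py .3921 .129 .012 -.141
python3 - <<'E'
from h import *
im=camera('wrist'); cv2.imwrite('pics/w16.png',cv2.resize(im[130:330,180:380,::-1],None,fx=3,fy=3,interpolation=cv2.INTER_CUBIC))
im=camera('side'); cv2.imwrite('pics/s16.png',cv2.resize(im[160:260,230:330,::-1],None,fx=6,fy=6,interpolation=cv2.INTER_CUBIC))
E
```

```text
clock: 21.53
tool_pos: [0.391, 0.1274, 0.0397]
tcp_rot: [0.756, 0.655, -0.002, -0.002]
force: [-0.3, 0.4, 0.1]
opening: 0.0176
t [0.18 0.1  2.77] spin -0.1 or half -0.1 clock 21.53 pos [0.391  0.1274 0.0397] yaw -0.144 F [-0.3  0.4  0.1] open 0.0176 tilt [-0.006 -0.    -1.   ] q6 0.17
```

View pics/w16.png

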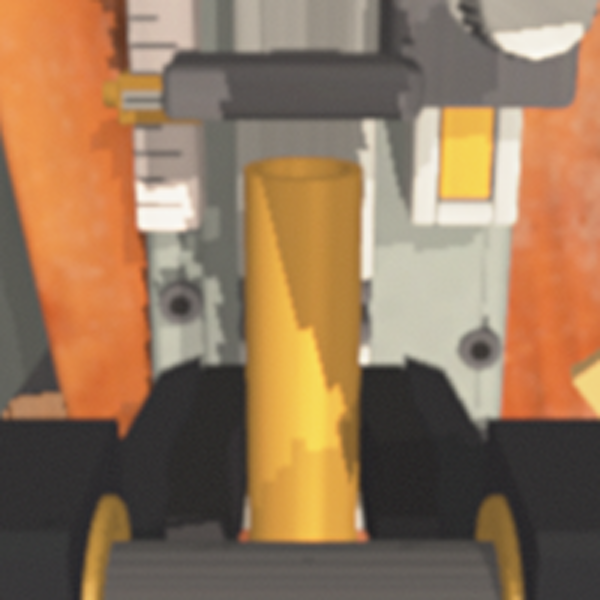

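View pics/s16.png

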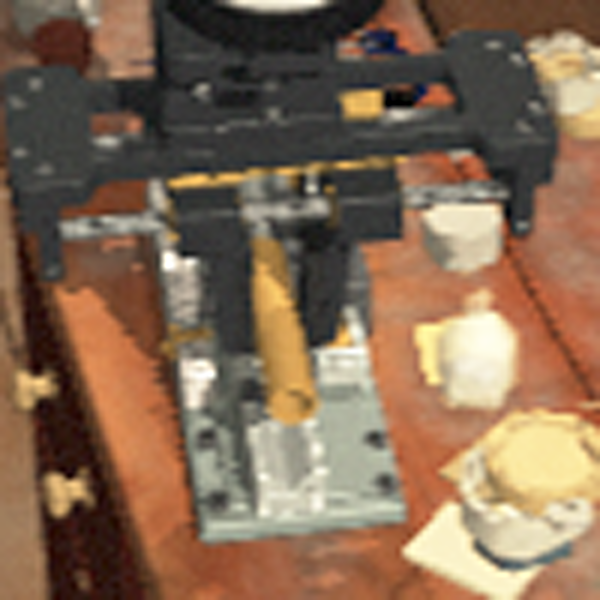

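The wrist view shows the tube centred over the vee with a gap to the stop arm, and the pointer blade lying centred across the brass index at about (140,98). Lowering.

```bash
python3 d.py .3921 .129 .0115 -.141;python3 -m crank '[{"tx":0,"ty":0,"tz":0.8,"spin":0},{"tx":0,"ty":0,"tz":1.6,"spin":0},{"tx":0,"ty":0,"tz":2.2,"spin":0},{"tx":0,"ty":0,"tz":2.6,"spin":0},{"tx":0,"ty":0,"tz":2.6,"spin":0}]'; python3 d.py .3921 .129 .0105 -.141
```

```text
t [ 0.12 -0.11  3.04] spin -0.2 or half -0.2 clock 21.63 pos [0.393  0.1277 0.0419] yaw -0.144 F [-0.3  0.  -0.1] open 0.0174 tilt [-0.002 -0.    -1.   ] q6 0.17
clock: 22.05
tool_pos: [0.3926, 0.1283, 0.0154]
tcp_rot: [0.756, 0.655, -0.001, -0.001]
force: [0.7, -1.0, -1.2]
opening: 0.0174
t [ 0.06 -0.05  0.49] spin -0.1 or half -0.1 clock 22.05 pos [0.3926 0.1283 0.0154] yaw -0.144 F [ 0.7 -1.  -1.2] open 0.0174 tilt [-0.002 -0.    -1.   ] q6 0.17
```

```bash
python3 -m crank '[{"tx":0,"ty":0,"tz":0.3,"spin":0},{"tx":0.1,"ty":-0.05,"tz":0.4,"spin":0},{"tx":0.3,"ty":-0.05,"tz":0.4,"spin":0},{"tx":0.3,"ty":-0.05,"tz":0.4,"spin":0}]'; python3 -m crank '[{"tx":0.1,"ty":0,"tz":0,"spin":0},{"tx":0.1,"ty":0,"tz":0,"spin":0}]'; python3 -m crank '[{"tx":0.1,"ty":0,"tz":0,"spin":0},{"tx":0.1,"ty":0,"tz":0,"spin":0}]';  python3 d.py .3925 .1324 .0105 -.141
```

```text
clock: 22.38
tool_pos: [0.3934, 0.1317, 0.0125]
tcp_rot: [0.756, 0.655, 0.0, 0.0]
force: [-0.2, 0.1, -0.7]
opening: 0.0175
clock: 22.55
tool_pos: [0.3936, 0.1323, 0.0125]
tcp_rot: [0.756, 0.655, -0.0, 0.0]
force: [-0.0, -1.7, -0.3]
opening: 0.0175
clock: 22.72
tool_pos: [0.3936, 0.1325, 0.0124]
tcp_rot: [0.756, 0.655, -0.001, 0.001]
force: [-0.3, -7.0, 0.6]
opening: 0.0173
t [-0.03 -0.1   0.19] spin -0.1 or half -0.1 clock 22.72 pos [0.3936 0.1325 0.0124] yaw -0.143 F [-0.3 -7.   0.6] open 0.0173 tilt [-0.    -0.002 -1.   ] q6 0.18
```

```bash
python3 -m crank '[{"tx":-0.1,"ty":-0.05,"tz":0,"spin":0},{"tx":-0.1,"ty":-0.05,"tz":0.12,"spin":0},{"tx":-0.1,"ty":-0.05,"tz":0.15,"spin":0},{"tx":-0.1,"ty":-0.05,"tz":0.15,"spin":0}]';  python3 d.py .3925 .1324 .0105 -.141
python3 - <<'E'
from h import *
im=camera('wrist'); cv2.imwrite('pics/w17.png',cv2.resize(im[130:330,180:380,::-1],None,fx=3,fy=3,interpolation=cv2.INTER_CUBIC))
E
```

```text
clock: 23.05
tool_pos: [0.3931, 0.1325, 0.011]
tcp_rot: [0.756, 0.655, 0.0, 0.0]
force: [-1.3, -0.8, 1.4]
opening: 0.0176
t [-0.02 -0.05  0.05] spin -0.2 or half -0.2 clock 23.05 pos [0.3931 0.1325 0.011 ] yaw -0.144 F [-1.3 -0.8  1.4] open 0.0176 tilt [ 0. -0. -1.] q6 0.18
```

View pics/w17.png

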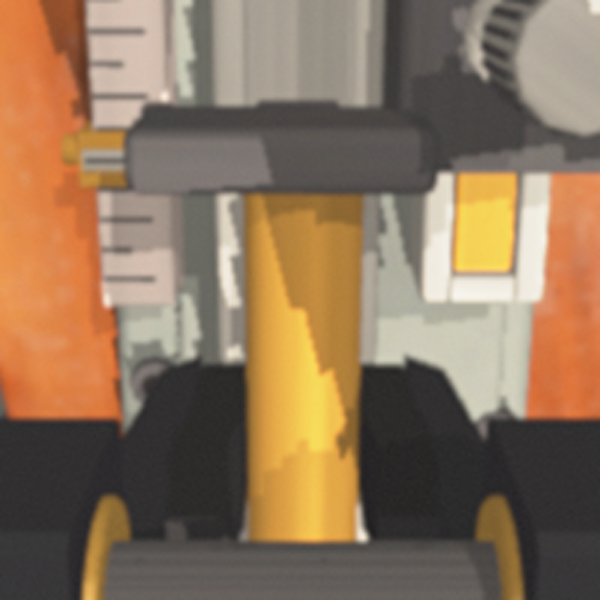

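```bash
python3 -m crank '[{"tx":0,"ty":0,"tz":0,"spin":0},{"tx":0,"ty":0,"tz":0,"spin":0},{"tx":0,"ty":0,"tz":0,"spin":0}]' 0.4;  python3 -m crank '[{"tx":0,"ty":0,"tz":-0.5,"spin":0},{"tx":0,"ty":0,"tz":-1.5,"spin":0},{"tx":0,"ty":0,"tz":-4,"spin":0},{"tx":0,"ty":0,"tz":-7,"spin":0},{"tx":0,"ty":0,"tz":-10,"spin":0}]' 0.4; python3 -m crank '[{"tx":-3,"ty":0,"tz":-2,"spin":0},{"tx":-6,"ty":0,"tz":-4,"spin":0},{"tx":-8,"ty":0,"tz":-6,"spin":0},{"tx":-8,"ty":0,"tz":-6,"spin":0},{"tx":-8,"ty":0,"tz":-6,"spin":0}]'; python3 d.py .3925 .1324 .0105 -.141
python3 - <<'E'
from h import *
import json
c=calibration('wrist'); json.dump({k:np.array(v).tolist() for k,v in c.items()},open('w18.json','w'))
im=camera('wrist'); cv2.imwrite('pics/w18f.png',im[:,:,::-1]); cv2.imwrite('pics/w18.png',cv2.resize(im[60:260,180:380,::-1],None,fx=3,fy=3,interpolation=cv2.INTER_CUBIC))
im=camera('side'); cv2.imwrite('pics/s18.png',cv2.resize(im[160:260,230:330,::-1],None,fx=6,fy=6,interpolation=cv2.INTER_CUBIC))
E
```

```text
clock: 23.35
tool_pos: [0.393, 0.1326, 0.0108]
tcp_rot: [0.756, 0.655, 0.0, -0.0]
force: [-0.1, 0.5, 0.4]
opening: 0.0267
clock: 23.77
tool_pos: [0.3921, 0.1325, 0.1118]
tcp_rot: [0.756, 0.655, -0.001, -0.001]
force: [0.3, -0.3, 0.4]
opening: 0.0265
clock: 24.18
tool_pos: [0.3824, 0.0526, 0.1721]
tcp_rot: [0.757, 0.654, 0.001, 0.001]
force: [-0.2, -0.2, -0.1]
opening: 0.0265
t [ 8.03 -0.22 16.16] spin -0.3 or half -0.3 clock 24.18 pos [0.3824 0.0526 0.1721] yaw -0.146 F [-0.2 -0.2 -0.1] open 0.0265 tilt [ 0.004 -0.    -1.   ] q6 -0.03
```

View pics/w18.png

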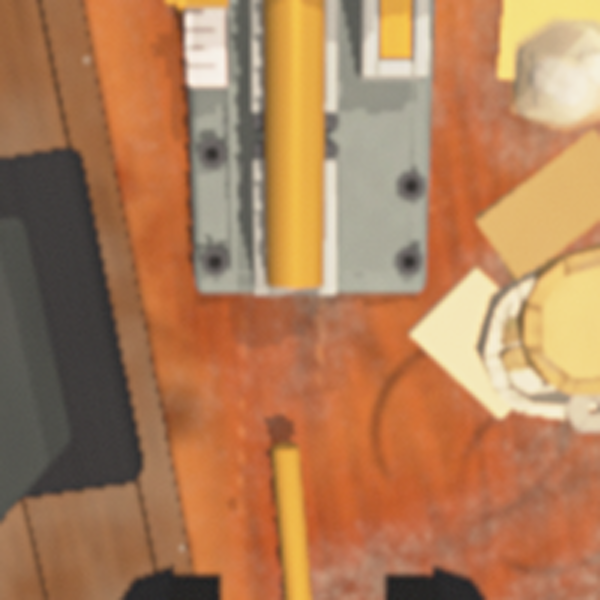

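View pics/s18.png

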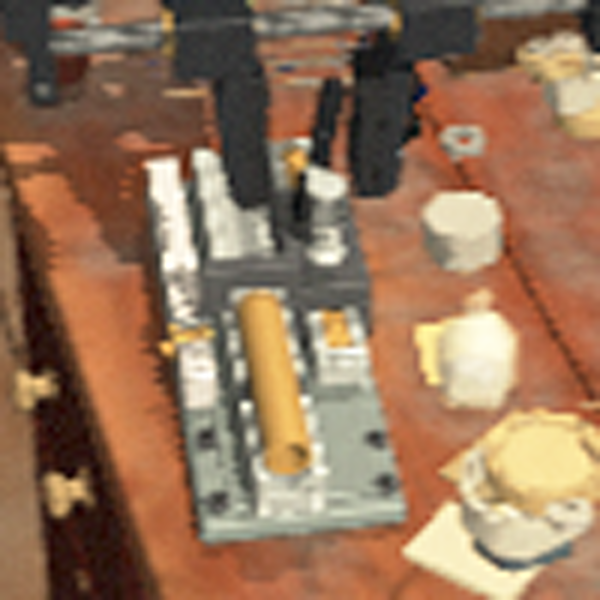

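```bash
python3 -c "
import cv2
a=cv2.imread('pics/w18f.png'); cv2.imwrite('pics/w18b.png',cv2.resize(a[0:150,190:370],None,fx=4,fy=4,interpolation=cv2.INTER_CUBIC))"
```

```text
(no output)
```

View pics/w18b.png

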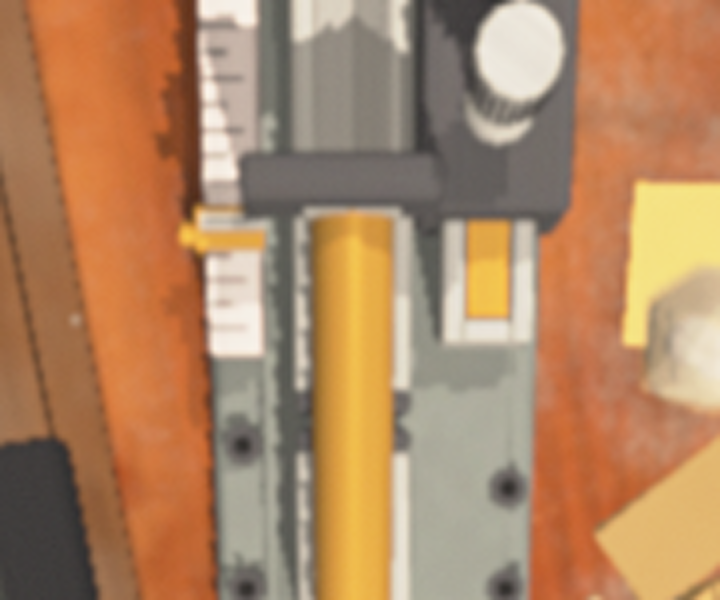

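```bash
python3 -m crank '[{"tx":-4,"ty":-4,"tz":-2,"spin":0},{"tx":-8,"ty":-8,"tz":-4,"spin":0},{"tx":-12,"ty":-8,"tz":-4,"spin":0},{"tx":-16,"ty":-8,"tz":-4,"spin":0},{"tx":-16,"ty":-8,"tz":-4,"spin":0}]'
python3 - <<'E'
from h import *
im=camera('top'); cv2.imwrite('pics/t19.png',cv2.resize(im[175:250,205:425,::-1],None,fx=3.6,fy=3.6,interpolation=cv2.INTER_CUBIC))
cv2.imwrite('pics/t19j.png',cv2.resize(im[180:245,210:325,::-1],None,fx=6.9,fy=6.9,interpolation=cv2.INTER_CUBIC))
E
```

```text
clock: 24.7
tool_pos: [0.2783, -0.0948, 0.2105]
tcp_rot: [0.756, 0.655, -0.0, 0.0]
force: [0.4, 0.7, 0.4]
opening: 0.0265
```

View pics/t19j.png

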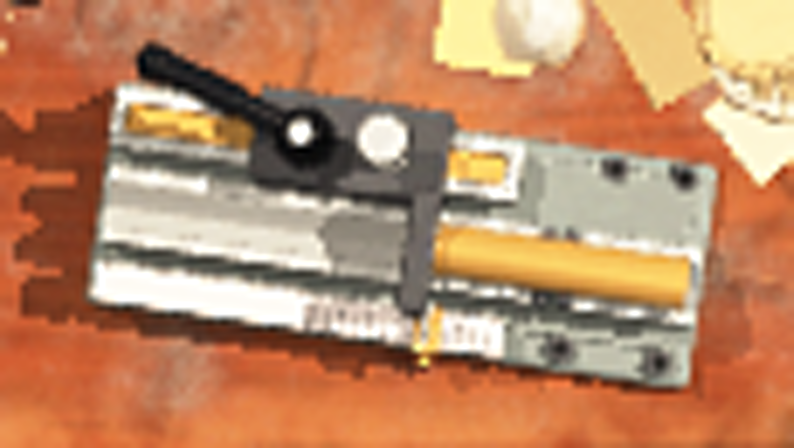

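View pics/t19.png

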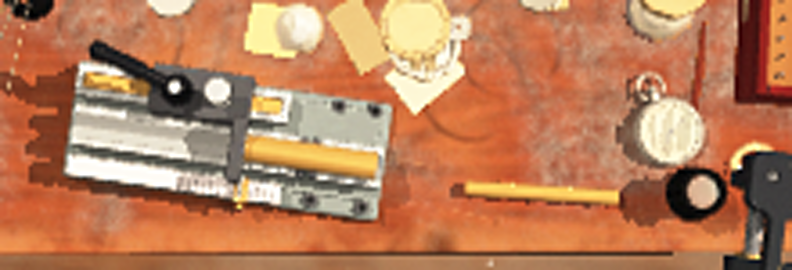

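All checks agree: the lever is back at or past its starting tight angle, the pointer is on the index, and the tube is in the vee against the stop. Handing in.

```bash
python3 -c "
from workcell import *
print(sign_off())"
```

```text
the job is handed in; nothing more can be done
None
```

I loosened the clamp lever, slid the stop about 33 mm to the index and swung the lever back tight. I then laid the thick brass tube in the vee across the saw slot, against the stop, and let go. I handed in at about 25 s; no verdict was given.

**Last checks**
- **Pointer:** about 0.5 mm from the index line just after the slide, by the wrist picture and by the arm's position. Later pictures still show the blade across the index. In the top view the index has not visibly moved.
- **Lever:** stopped moving with the force rising to about 11 N, which I took as its tight end stop. In the top view it sits about 0.08 rad further clockwise (tighter) than at the start.
- **Tube:** pushed until the stop pushed back with about 7 N, then eased off by roughly 0.5–1 mm and released. In the wrist, side and top views it lies down in the vee, in line with it, with no visible gap at the stop. That gap was judged only by eye and by that contact.
- **Bystanders:** the thin tube, eyeglass and watch look unmoved in the top view. The wheel was partly hidden by the gripper, and the cup and steel block were not in those last crops. The arm did not work near any of these three.

**What disagreed**
- **Fingertip height:** the real fingertips stand about 23 mm above the reported TCP height, not 11 mm below it as stated. My first try at the lever closed on nothing because of this. I confirmed the offset by touching the bench lightly (up to about 29 N) and used it from then on.
- **Tube grip:** the first grip sat too high on the tube, so I took it again lower.

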